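# Make up two accessory kits for eye-examination lamps

## Task

Make up the two kits: the square three-compartment tray gets the lens bar, lying flat lengthwise in the long compartment, and the large eyepiece and the clamp knob in the small compartments, one in each; the oblong tray gets the small eyepiece and the joystick grip, one in each compartment. Which of the two like compartments each takes does not matter, but all parts must end at rest on the tray floor, the right way up as they stood in stock. The lens bar stands in a tight rack without finger room: it can be pushed endways until enough of it stands clear to be gripped.

Things in the scene. Friction and masses are not known exactly. Their poses are not given: they have to be found in the camera images.
- lens_bar: Lens bar: aluminium block 100 mm long (its own y), 28 mm wide (x), 36 mm high, with black ends and four small dark round windows on top, about 0.13 kg. Origin: centre of its underside. It starts in the slot of the rack, within 4 mm and 0.04 rad of the slot's centre and line, standing on the table, with about 6 mm of air on either side (no finger room) and about 15 mm sticking out at both ends. It slides freely lengthwise on the table when pushed on an end.
- eyepiece_large: Large eyepiece, standing on its black rubber cup: cup 46 mm across and 16 mm high, above it a plain aluminium barrel 32 mm across up to 56 mm, with a glass lens in its top. Origin: centre of its underside, z up. About 0.11 kg, loose on the table, round.
- eyepiece_small: Small eyepiece of the same kind: black rubber cup 34 mm across and 16 mm high, aluminium barrel 22 mm across up to 50 mm. Origin: centre of its underside, z up. About 0.06 kg, loose on the table, round.
- joystick_grip: Joystick grip: slender round aluminium handle standing on its foot, 67 mm high; foot 30 mm across, narrowing to 20 mm at 14 mm height, a black rubber band 26 mm across from 26 to 54 mm height, rounded aluminium top. Origin: centre of its underside, z up. About 0.06 kg, loose on the table.
- clamp_knob: Clamp knob: all-steel thumbscrew standing on its round head (36 mm across, 16 mm high), with a plain stem 14 mm across pointing up to 50 mm height. Origin: centre of its underside, z up. About 0.08 kg, loose on the table.
- tray_three: Square white kit tray with three compartments, fixed to the table, 142 x 142 mm, outer walls 5 mm, dividers 4 mm, all walls 12 mm high, floor 4 mm above the table. Origin: centre of its underside. The long compartment, 56 mm (x) by 132 mm (y), has its centre at x = +38 mm, y = 0; the two small ones, 72 mm (x) by 64 mm (y), at x = -30 mm, y = +34 and -34 mm.
- tray_two: Oblong white kit tray with two equal compartments, fixed to the table, 74 mm (x) by 142 mm (y), outer walls 5 mm, divider 4 mm, all walls 12 mm high, floor 4 mm above the table. Origin: centre of its underside. The compartments, 64 x 64 mm, have their centres at x = 0, y = +34 and -34 mm.
- rack: Rack for the lens bar, fixed to the table: two parallel white cheeks, each 12 mm thick, 70 mm long (y) and 36 mm high, with a slot 40 mm wide between them, open above and at both ends and without a raised floor. Origin: middle of the slot at table height; the slot runs along its y. The table is clear for 65 mm beyond the bar at the end that is nearer to the robot's x axis (y = 0) and for 45 mm at the other end.
There are look-alikes about, which are no part of the job. Leave any orange or yellow look-alike of the eyepiece_large alone.

How it is judged:
By the outcome, as a careful person would: the job done as asked, in the order asked, and still so for the second after the job is handed in, with the robot touching nothing.
It also fails if it takes over 144 s, if anything falls off the work surface, if the arm or the gripper's body presses on something with over 40 N, if the wrist force passes 120 N, or if a joint passes its speed limit or range.

## Robot

A 7-joint arm with a two-finger parallel gripper is mounted at the origin on the work surface. World frame = base frame: x ahead of the robot, y to its left, z up, the work surface at z = 0. Lengths are in mm, angles in rad, forces in N, time in s.
With the tool pointing down it reaches from about 400 to 875 mm from the base axis. Payload 4.4 kg.
Tool frame: the origin (TCP) lies between the finger pads; the fingertips stand ctrl.finger_overhang ahead of it and the grasp point (between the pads) lies 11 mm behind it (ctrl.finger_overhang is the distance from the TCP to the fingertips, in mm); z points along the fingers, y is the direction in which the jaws open and shut (so a half turn about z gives the same grasp; the last joint's range is limited). The gripper opens to 85 mm and grips with 20 to 120 N. Pads are 22 mm wide; open, the fingers measure 114 mm over their backs; the gripper's body (76 mm by 85 mm) begins 54 mm behind the grasp point. The pads swing forward as they close: fully open they stand 13 mm farther back than shut.
Start: joints at [-1.256, 0.628, 0.038, 1.517, -0.027, 0.996, -0.02], TCP at [241.558, 603.463, 208.913] pointing down, gripper open.
Joint ranges: [-3.06, 3.06], [-0.37, 2.12], [-1.25, 1.32], [0.18, 2.47], [-1.1, 4.24], [0.23, 1.98], [-2.94, 2.94]. Speed limits (rad/s): [2.57, 2.57, 3.14, 3.14, 3.14, 3.14, 3.14].

## Interface

Orientations are given as [roll, pitch, yaw] about the fixed x, y, z axes, in that order (R = Rz(yaw) Ry(pitch) Rx(roll)).
In Python, from cell import ctrl gives the robot as it stands. The module is installed in compiled form; this text tells all that it offers.
- The arm moves only by the tool step_arm, never from a script. Its argument "deltas" is a list that holds one entry, the list of rows, each a list of 7 numbers: the opening, from 0 (shut) to 1 (fully open), then the shift along the world's x, y, z in mm, then the turn, a rotation vector about the world's x, y, z in rad. In form: [[[grip, tx, ty, tz, rx, ry, rz], ...]]. A call has 1 to 10 rows; each row shifts and turns the commanded pose from where the row before left it; what a row does not reach is not made up. A row lasts 1/12 s, in which the tool goes at most 41.7 mm and 7.16 degrees, less where a joint would pass 70% of its speed; a pose out of reach is approached as far as the arm can. A call is refused whole if a number of a shift passes 41.7 or a number of a turn 0.125, either way. A call with a gripper value outside its range is refused whole. The fingers move at their own pace and stop on an object; the grip force is fixed at half the most. Time passes only in rows, so rows that do not move let the fingers close. It gives the time, the measured TCP pose, the force and the opening at its end, in the units of the state.
- ctrl.read_state(): the state, without advancing time (a new reading comes with each control period).
- ctrl.get_image(name): name is "side" or "top" or "wrist"; returns (picture, depth): 420x560x3 uint8, red, green, blue; 420x560 float32, mm along the optical axis (not along the pixel's ray), 0 where there is no reading.
- ctrl.camera_info(name): a dict with "intrinsics" (3x3 intrinsics, pixels), "rvec" (rotation vector, rad) and "tvec" (3), from world to camera coordinates, as OpenCV has them. Camera axes: x right, y down, z forward; pixel columns grow to the right and rows downward; lengths in mm; the calibration is good to about 2 mm. The wrist camera is an equidistant fisheye: a pixel r from the principal point sees the ray r / f radians off the axis. A picture is of the moment at which its call begins: read the wrist's pose just before it. camera_info takes no time and is no camera call; for the wrist camera it gives the pose at the moment of the call.
- ctrl.finish_job(): hands the job in, once; it reports no verdict.
The state is a dict: "clock": time; "qpos": joint angles; "qd": joint speeds; "tau": joint torques, N m; "eef_pos": TCP position; "tool_rot": TCP orientation; "force": force on the tool from outside, world axes, zero at the start; "torque": the same for the moment, N m; "width": finger opening in mm.
Only numpy, scipy, OpenCV 4.12 (cv2) and the standard library are available. Lean on these libraries where they do the work, as an engineer would, in place of code of your own. Each camera call takes 0.05 s, during which the arm holds its last target.

## Working session

There is one attempt and no reset: what is moved stays moved. The work goes in short steps, Python scripts to look and compute and a tool call to move; the robot and the scene stay as the last step left them, time stands still between calls to the robot, and variables do not carry over. Pictures are saved under pics/ and viewed, and the job is handed in when it is done.

Besides the shell and the picture viewer there is one more tool, called as name([rows], argument=value, ...), one row to a line, values as JSON. step_arm: Moves the arm, as the interface text tells. Its arguments: {"type":"object","properties":{"deltas":{"type":"array"}},"required":["deltas"]}

```bash
mkdir -p pics; ls; cat > h.py <<'E'
import numpy as np,cv2
from cell import ctrl
def save(n,im): cv2.imwrite('pics/'+n+'.png',cv2.cvtColor(im,cv2.COLOR_RGB2BGR))
def cam(n):
    c=ctrl.camera_info(n); K=np.array(c['intrinsics'],float);R,_=cv2.Rodrigues(np.array(c['rvec'],float));t=np.array(c['tvec'],float).ravel()
    return K,R,t
def ray(c,u,v):
    K,R,t=c; d=R.T@np.linalg.inv(K)@np.array([u,v,1.]); return -R.T@t,d
def onz(c,u,v,z):
    o,d=ray(c,u,v); return o+d*(z-o[2])/d[2]
def proj(c,p):
    K,R,t=c; q=K@(R@np.asarray(p,float)+t); return q[:2]/q[2]
E
python3 - <<'E'
from h import *
s=ctrl.read_state();print(s, ctrl.finger_overhang)
for n in ['top','side','wrist']:
    im,d=ctrl.get_image(n);save(n+'0',im);np.save(n+'0.npy',d)
    c=cam(n);print(n,c[0].tolist(),(-c[1].T@c[2]).round(),c[1].round(2).tolist())
E
```

```text
pics
{'clock': 0.0, 'qpos': array([-1.25581551,  0.62935295,  0.03842886,  1.51835954, -0.02698946,
        0.9962768 , -0.02002642]), 'qd': array([-0.00050366, -0.00083327,  0.0006276 , -0.00054155,  0.00093527,
       -0.0009793 , -0.00030414]), 'tau': array([ 3.98118545e-04, -5.63407874e+01,  1.22619823e+00, -1.93449390e+01,
        1.09090339e-02,  1.06079917e-02, -1.05450827e-06]), 'eef_pos': array([241.2948798 , 602.84687358, 207.98716184]), 'tool_rot': array([-3.13971386e+00,  2.60724255e-05,  2.76080196e+00]), 'force': array([ 0.01180734,  0.06684419, -0.04480999]), 'torque': array([-0.01989857, -0.0196832 ,  0.05218154]), 'width': 85.26532434392485} 8.0
top [[532.6864109148199, 0.0, 274.99916592857886], [0.0, 532.6864109148199, 203.88846971716583], [0.0, 0.0, 1.0]] [ 304.   15. 1075.] [[-0.02, -1.0, -0.01], [-0.98, 0.02, -0.19], [0.19, 0.0, -0.98]]
side [[483.82639836303275, 0.0, 287.1968429210174], [0.0, 483.82639836303275, 209.65912479379327], [0.0, 0.0, 1.0]] [ 107. -507.  751.] [[0.77, -0.63, 0.01], [-0.46, -0.57, -0.68], [0.44, 0.52, -0.73]]
wrist [[325.19226210127806, 0.0, 280.4117226226841], [0.0, 325.19226210127806, 209.36392138306863], [0.0, 0.0, 1.0]] [173. 631. 374.] [[0.37, 0.93, -0.0], [0.89, -0.36, 0.29], [0.27, -0.11, -0.96]]
```

View pics/top0.png

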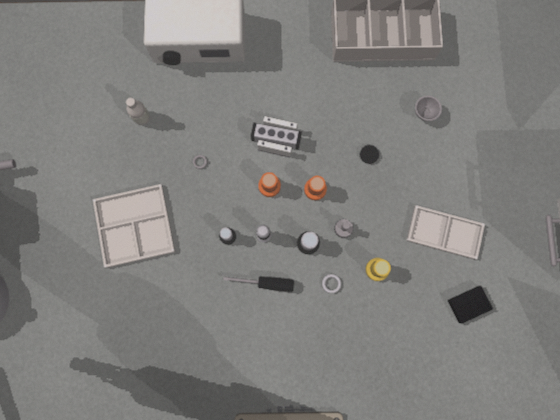

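View pics/side0.png

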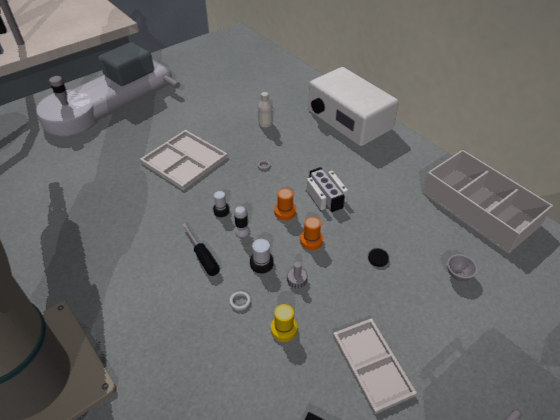

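View pics/wrist0.png

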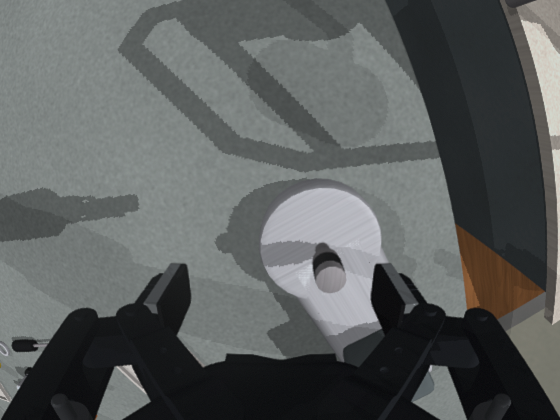

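The top view shows the lens bar at (277,134), the large eyepiece at (308,242), the small eyepiece at (227,235), the grip at (263,232) and the knob at (344,229). tray_three is at (134,226) and tray_two at (446,232). The look-alikes are orange at (270,184) and (316,188) and yellow at (378,269). Next I'll take close crops and measure.

```bash
python3 - <<'E'
import cv2
t=cv2.imread('pics/top0.png');s=cv2.imread('pics/side0.png')
a=cv2.resize(t[100:300,190:410],(800,600)[:2] if 0 else (660,600),interpolation=cv2.INTER_CUBIC);cv2.imwrite('pics/c1.png',a)
b=cv2.resize(s[160:340,190:400],(700,600),interpolation=cv2.INTER_CUBIC);cv2.imwrite('pics/c2.png',b)
E
cat > m.py <<'E'
from h import *
def pts(n,d):
    c=cam(n);K,R,t=c;v,u=np.mgrid[0:420,0:560];P=np.stack([(u-K[0,2])/K[0,0]*d,(v-K[1,2])/K[1,1]*d,d],-1)
    return (P-t)@R
E
python3 - <<'E'
from m import *
P=pts('top',np.load('top0.npy'));Q=pts('side',np.load('side0.npy'))
for n,A,pp in [('top',P,{'bar':(277,134),'LE':(308,242),'SE':(227,235),'joy':(263,232),'knob':(344,229)}),('side',Q,{'bar':(327,188),'LE':(262,250),'SE':(221,200),'joy':(240,216),'knob':(297,272)})]:
  for k,(u,v) in pp.items():
    w=A[v-16:v+17,u-16:u+17].reshape(-1,3);print(n,k,'max z',w[:,2].max().round(1),A[v,u].round(1))
    for lo,hi in [(3,14),(18,60),(40,80)]:
        m=(w[:,2]>lo)&(w[:,2]<hi);x=w[m]
        if len(x): print('   ',lo,hi,len(x),x.min(0).round(),x.max(0).round(),x.mean(0).round(1))
print(P[330:333,100:103].round(1))
E
```

```text
top bar max z 1075.1 [646.5  13.   32.8]
    3 14 30 [619. -20.   3.] [691.  47.  14.] [637.8  14.9   9.4]
    18 60 969 [611. -20.  18.] [681.  46.  42.] [645.9  13.6  33.7]
    40 80 10 [619. -19.  40.] [646.  39.  42.] [637.7   4.8  41. ]
top LE max z 1075.1 [421.4 -42.9  55.8]
    3 14 129 [395. -79.   3.] [458. -15.  14.] [421.6 -42.1   9.5]
    18 60 252 [410. -60.  18.] [443. -27.  60.] [425.  -43.7  52.3]
    40 80 228 [411. -60.  40.] [443. -29.  61.] [426.  -44.3  55.4]
top SE max z 1075.1 [438.3 113.4  49.4]
    3 14 110 [411.  85.   3.] [478. 150.  14.] [443.2 116.5   7.6]
    18 60 129 [430. 106.  19.] [454. 128.  55.] [441.7 116.6  46.2]
    40 80 106 [432. 107.  40.] [454. 127.  55.] [442.8 117.2  50.3]
top joy max z 1075.1 [440.3  42.9  69.6]
    3 14 86 [417.  13.   3.] [482.  77.  13.] [441.4  44.3   5.7]
    18 60 36 [432.  32.  23.] [444.  57.  59.] [435.1  43.5  43.4]
    40 80 151 [432.  33.  41.] [457.  57.  71.] [443.   44.8  63.1]
top knob max z 1075.1 [ 448.3 -115.6   34.8]
    3 14 121 [ 420. -151.    3.] [484. -89.  14.] [ 451.1 -116.9    9.1]
    18 60 81
[... 883 characters left out ...]
.3 [438.4  32.9  59.5]
    3 14 106 [417.  29.   3.] [502. 132.  14.] [449.3  64.9   8.5]
    18 60 192 [432.  28.  18.] [457. 110.  59.] [441.5  40.6  40.4]
    40 80 198 [432.  28.  40.] [457.  51.  69.] [442.5  36.6  57.8]
side knob max z 751.3 [ 451.  -124.1   35.1]
    3 14 109 [ 426. -151.    3.] [502. -67.  14.] [ 452.2 -122.5    7.8]
    18 60 134 [ 443. -137.   18.] [ 469. -107.   55.] [ 453.3 -122.5   36.9]
    40 80 64 [ 447. -127.   40.] [ 461. -113.   55.] [ 454.  -121.2   48.4]
[[[260.6 367.5   2.5]
  [260.5 365.9   1.3]
  [260.3 365.3  -3. ]]

 [[258.6 368.    0.6]
  [258.5 366.6  -1.1]
  [258.5 364.8  -1.7]]

 [[256.6 368.8  -1.9]
  [256.7 365.5   2.1]
  [256.5 364.8  -1.9]]]
```

View pics/c1.png

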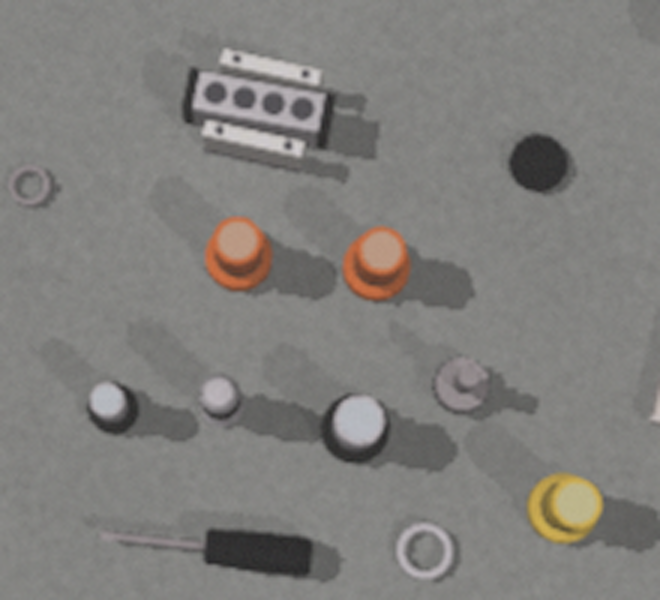

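View pics/c2.png

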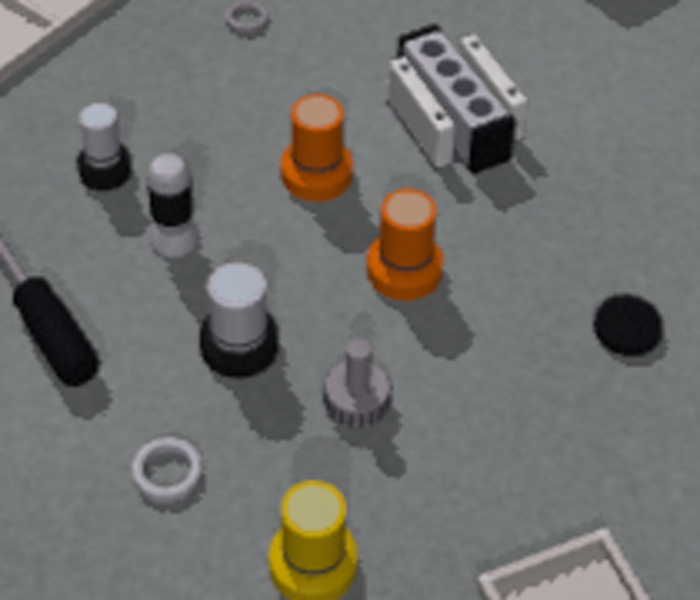

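The crops confirm the choices: the plain black and aluminium eyepieces, the grip with its black band and the steel knob. The orange and yellow ones are decoys. Next I'll measure the bar and trays.

```bash
cat > tr.py <<'E'
from m import *
E
python3 - <<'E'
from h import *
for n,rois in [('top',{'t3':(85,175,185,275),'t2':(395,195,495,265)}),('side',{'t3':(130,125,235,195),'t2':(325,312,420,415)})]:
    im=cv2.cvtColor(cv2.imread(f'pics/{n}0.png'),cv2.COLOR_BGR2RGB);c=cam(n)
    for k,(a,b,e,f) in rois.items():
        s=im[b:f,a:e].astype(int); m=((s[...,0]>135)&(s[...,0]-s[...,2]>3)).astype(np.uint8)
        m=cv2.morphologyEx(m,cv2.MORPH_CLOSE,np.ones((9,9)))
        cs,_=cv2.findContours(m,cv2.RETR_EXTERNAL,cv2.CHAIN_APPROX_NONE);ct=max(cs,key=cv2.contourArea)
        w=np.array([onz(c,p[0][0]+a,p[0][1]+b,12)[:2] for p in ct],np.float32)
        r=cv2.minAreaRect(w);print(n,k,np.round(r[0],1),np.round(r[1],1),round(r[2],2), 'as rad',np.radians(r[2]))
    # bar windows
    box={'top':(250,122,304,148),'side':(305,168,350,210)}[n];a,b,e,f=box
    s=cv2.cvtColor(im[b:f,a:e],cv2.COLOR_RGB2HSV);
    g=cv2.resize(cv2.cvtColor(im[b:f,a:e],cv2.COLOR_RGB2BGR),None,fx=12,fy=12,interpolation=cv2.INTER_CUBIC);cv2.imwrite(f'pics/bar_{n}.png',g);print(g.shape)
E
```

```text
top t3 [470.  305.9] [208.2 203.9] 0.92 as rad 0.016081666770606212
top t2 [ 448.4 -327.1] [173.2 132.6] 59.7 as rad 1.0419322819844292
(312, 648, 3)
side t3 [468.5 306.3] [142.9 143.4] 12.13 as rad 0.21168508767047436
side t2 [ 443.  -325.3] [147.2  79.9] 75.31 as rad 1.3143299190786308
(504, 540, 3)
```

```bash
python3 -c "
import cv2,numpy as np
a=cv2.imread('pics/bar_top.png');b=cv2.imread('pics/bar_side.png');print(a.shape,b.shape)"
```

```text
(312, 648, 3) (504, 540, 3)
```

View pics/bar_top.png

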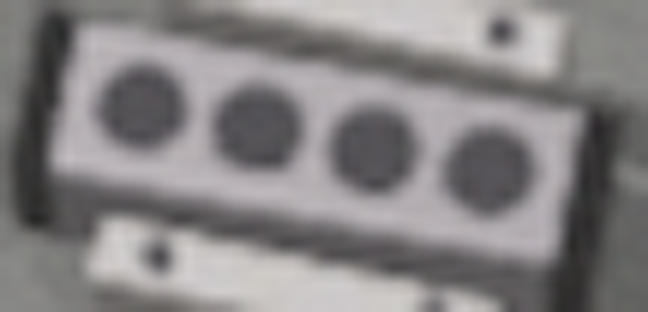

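View pics/bar_side.png

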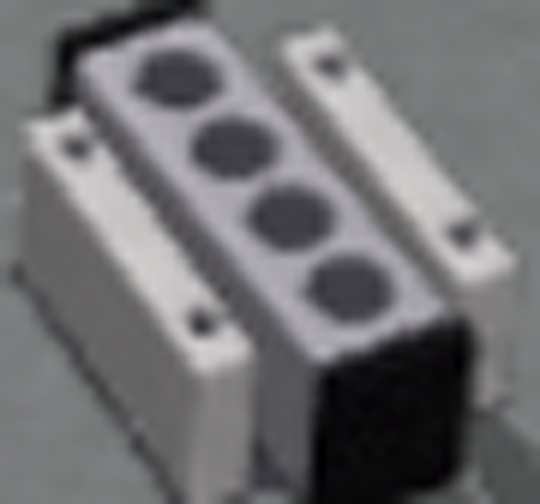

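```bash
python3 - <<'E'
from h import *
ct=cam('top');cs=cam('side')
f=lambda x,y,o:((x+.5)/12-.5+o[0],(y+.5)/12-.5+o[1])
for c,o,pp in [(ct,(250,122),[(142,107),(257,127),(373,148),(489,170)]),(cs,(305,168),[(178,77),(234,148),(290,217),(350,289)])]:
    w=np.array([onz(c,*f(x,y,o),36) for x,y in pp]);d=w[0]-w[-1];print(w.round(1).tolist(),w.mean(0),'axis dir',np.arctan2(-d[0],d[1]))
im=cv2.cvtColor(cv2.imread('pics/top0.png'),cv2.COLOR_BGR2RGB)
for k,(a,b,e,g) in {'t3':(85,175,185,275),'t2':(395,195,495,265)}.items():
  s=im[b:g,a:e].astype(int);
  for th in (150,165):
   m=(s[...,0]>th).astype(np.uint8); m=cv2.morphologyEx(m,cv2.MORPH_CLOSE,np.ones((7,7)))
   q,_=cv2.findContours(m,cv2.RETR_EXTERNAL,cv2.CHAIN_APPROX_NONE);q=max(q,key=cv2.contourArea)
   w=np.array([onz(ct,p[0][0]+a,p[0][1]+b,12)[:2] for p in q],np.float32)
   r=cv2.minAreaRect(w);print(k,th,r)
# tray zoom
for n,im2,(a,b,e,g) in [('t3',im,(85,175,185,275)),('t2',im,(395,195,495,265))]:
  save('z_'+n,cv2.resize(im2[b:g,a:e],None,fx=6,fy=6,interpolation=cv2.INTER_CUBIC))
E
```

```text
[[653.6, 44.8, 36.0], [649.6, 25.3, 36.0], [645.6, 5.6, 36.0], [641.3, -13.9, 36.0]] [647.52458951  15.43555659  36.        ] axis dir -0.20535170808649925
[[655.6, 44.2, 36.0], [651.0, 24.0, 36.0], [646.9, 4.7, 36.0], [642.8, -15.2, 36.0]] [649.08306879  14.43789536  36.        ] axis dir -0.2122146838085013
t3 150 ((467.4360656738281, 308.102783203125), (142.7013702392578, 142.77723693847656), 11.966185569763184)
t3 165 ((467.6447448730469, 308.18719482421875), (141.49452209472656, 141.49588012695312), 12.065531730651855)
t2 150 ((443.2032775878906, -321.9685974121094), (142.924072265625, 74.50569152832031), 73.44596862792969)
t2 165 ((443.310546875, -322.02545166015625), (142.14466857910156, 73.3514633178711), 73.51058959960938)
```

View pics/z_t3.png

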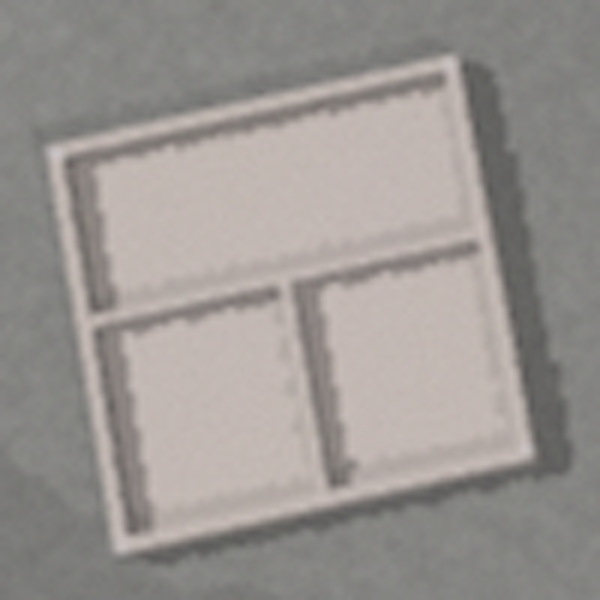

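View pics/z_t2.png

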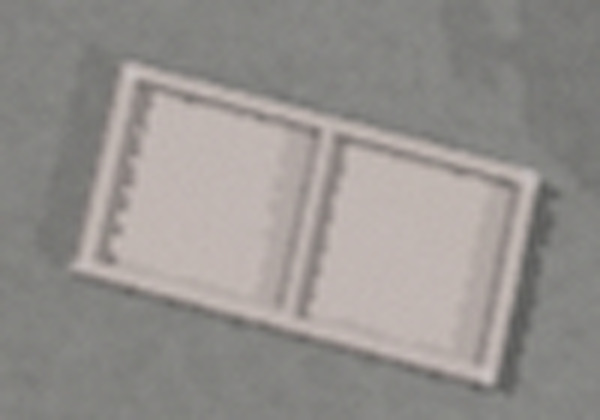

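Results:
- Bar: centre about (648, 15), axis along (0.207, 0.978).
- tray_three: (467.8, 307.4), yaw 0.21.
- tray_two: (443, -323), yaw -0.288.

I'll push the bar from its +y end towards -y with shut fingers.

step_arm([
  [[0,26,-31.5,0,0,0,0.017],[0,26,-31.5,0,0,0,0.017],[0,26,-31.5,0,0,0,0.017],[0,26,-31.5,0,0,0,0.017],[0,26,-31.5,0,0,0,0.017],[0,26,-31.5,0,0,0,0.017],[0,26,-31.5,0,0,0,0.017],[0,26,-31.5,0,0,0,0.017],[0,26,-31.5,0,0,0,0.017],[0,26,-31.5,0,0,0,0.017]],
])

```text
clock: 0.98
eef_pos: [502.4, 286.7, 208.8]
tool_rot: [-3.141, -0.0, 2.932]
force: [1.3, -0.0, 0.9]
width: 0.1
```

step_arm([
  [[0,23,-28,-10,0,0,0],[0,23,-28,-10,0,0,0],[0,23,-28,-10,0,0,0],[0,23,-28,-10,0,0,0],[0,23,-28,-10,0,0,0],[0,23,-28,-10,0,0,0],[0,24,-27,-10,0,0,0],[0,0,0,0,0,0,0]],
])

```text
clock: 1.65
eef_pos: [666.8, 82.7, 136.2]
tool_rot: [-3.135, 0.002, 2.921]
force: [-0.9, -1.3, -0.3]
width: 0.2
```

```bash
python3 - <<'E'
from h import *
print(ctrl.read_state()['eef_pos'],ctrl.read_state()['qpos'].round(2))
c=ctrl.camera_info('wrist')
im,d=ctrl.get_image('wrist');save('w1',im)
im,d=ctrl.get_image('side');save('s1',im)
E
```

```text
[666.83553075  82.7364714  136.24004463] [-0.17  0.74  0.    1.52  0.01  0.89  1.17]
```

View pics/w1.png

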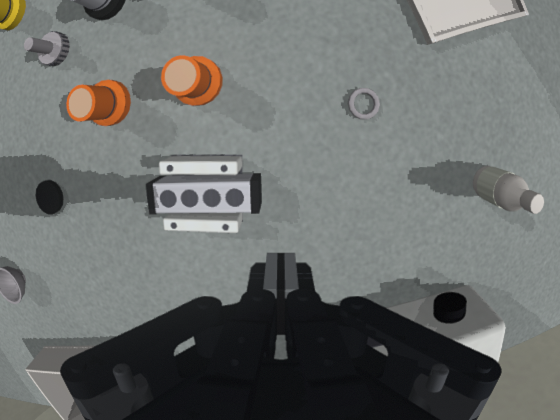

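View pics/s1.png

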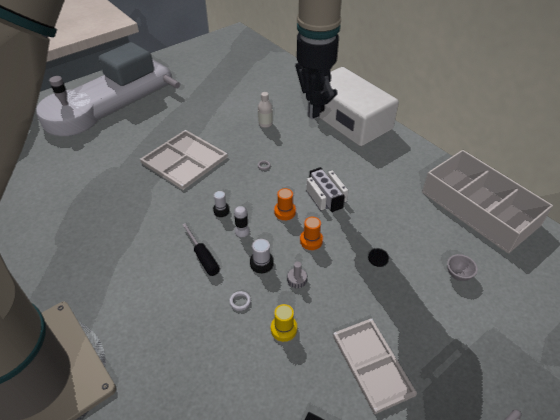

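The wrist view shows the bar windows at (168,198) to (235,197). I'll use them as a cross-check.

```bash
cat >> h.py <<'E'
def wz(c,u,v,z):
    K,R,t=c; x=(u-K[0,2]);y=(v-K[1,2]);r=np.hypot(x,y);th=r/K[0,0]
    d=R.T@np.array([np.sin(th)*x/r,np.sin(th)*y/r,np.cos(th)]);o=-R.T@t
    return o+d*(z-o[2])/d[2]
E
python3 - <<'E'
from h import *
c=cam('wrist')
w=np.array([wz(c,u,v,36) for u,v in [(168,198),(190,198),(212,197),(235,197)]]);print(w.round(1),w.mean(0))
print('rack screws', [wz(c,u,v,36).round(1) for u,v in [(170,168),(225,167.5),(173,226),(226,227)]],np.mean([wz(c,u,v,36) for u,v in [(170,168),(225,167.5),(173,226),(226,227)]],0))
print('bar right end top edge',[wz(c,u,v,36).round(1) for u,v in [(260,175),(260,212),(148,182),(149,214)]])
print('oranges base', wz(c,108,102,8),wz(c,196,82,8))
E
```

```text
[[639.3  -5.9  36. ]
 [643.8  14.2  36. ]
 [647.3  33.9  36. ]
 [651.7  53.6  36. ]] [645.55227396  23.93542988  36.        ]
rack screws [array([613.9,   3.8,  36. ]), array([625. ,  51.6,  36. ]), array([665.4,  -9.5,  36. ]), array([676.5,  38.8,  36. ])] [645.21336715  21.17277067  36.        ]
bar right end top edge [array([637.8,  78.9,  36. ]), array([669.4,  71.5,  36. ]), array([620.9, -20.5,  36. ]), array([649.5, -29.2,  36. ])]
oranges base [535.06550355 -54.81635979   8.        ] [544.30248454  38.14634377   8.        ]
```

```bash
python3 - <<'E'
from h import *
s=ctrl.read_state();print(s['eef_pos'],s['tool_rot'],s['qd'].round(3),s['clock'])
im,d=ctrl.get_image('wrist');save('w2',im);c=cam('wrist');s=ctrl.read_state();print(s['eef_pos'],s['tool_rot'])
g=cv2.cvtColor(im,cv2.COLOR_RGB2GRAY)
m=cv2.inRange(g[150:250,130:280],0,95);q,_,st,ce=cv2.connectedComponentsWithStats(m)
for i in range(1,q):
    if 20<st[i,4]<1500: print(st[i],ce[i]+[130,150],wz(c,*(ce[i]+[130,150]),36).round(1))
E
```

```text
[663.63007104  90.92601184 137.59529978] [-3.14016379e+00 -1.54598865e-03  2.92690807e+00] [-0.048 -0.028 -0.049  0.019 -0.016  0.002 -0.005] 1.75
[662.97684355  93.43961848 138.17185637] [ 3.14147241e+00 -1.80300553e-03  2.92988030e+00]
[34  9 70  3 82] [200.12195122 160.17073171] [613.6  34.6  36. ]
[30 21  5  5 21] [162. 173.] [616.1  -2.4  36. ]
[83 21  5  6 23] [215.08695652 173.7826087 ] [628.   44.4  36. ]
[   8   24  116   46 1214] [202.62273476 192.33607908] [641.2  29.4  36. ]
[ 2 29  8  5 25] [135.08 181.04] [616.8 -30.5  36. ]
[ 44  45  16  16 201] [181.40298507 202.8159204 ] [646.1   7.6  36. ]
[ 65  45  17  16 214] [203.18691589 202.65420561] [650.3  27.3  36. ]
[ 88  44  17  17 221] [225.71945701 202.43438914] [654.4  47.   36. ]
[ 23  46  16  15 193] [160.11917098 203.01554404] [641.9 -12.4  36. ]
[44 68 28  1 28] [187.5 218. ] [660.8   9.1  36. ]
```

```bash
python3 - <<'E'
import cv2
a=cv2.imread('pics/w2.png');cv2.imwrite('pics/w2c.png',cv2.resize(a[140:300,130:330],None,fx=4,fy=3.75))
cv2.imwrite('pics/w2c.png',cv2.resize(a[140:290,130:330],None,fx=4,fy=4,interpolation=cv2.INTER_CUBIC))
E
```

```text
(no output)
```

View pics/w2c.png

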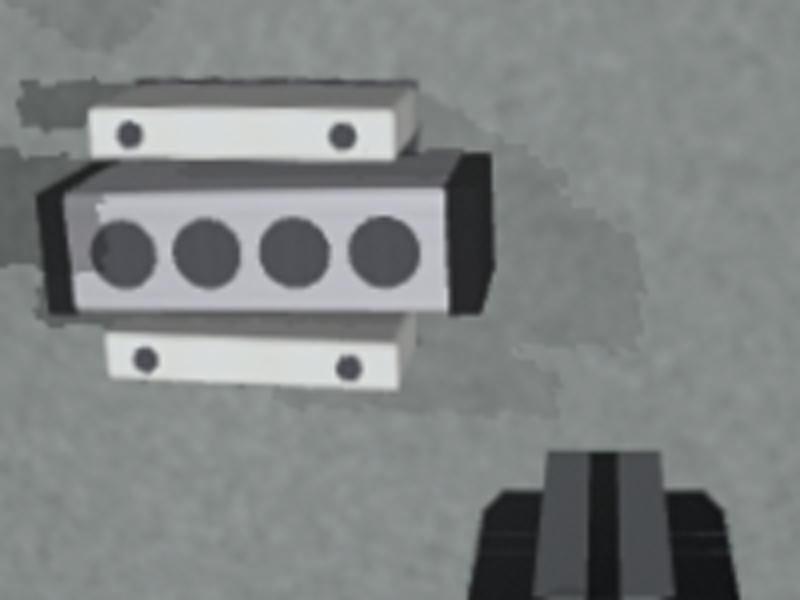

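```bash
python3 - <<'E'
from h import *
im,d=ctrl.get_image('wrist');K,R,t=cam('wrist');s=ctrl.read_state();print(s['eef_pos'],s['qd'].round(3))
for u,v in [(272,256),(290,256),(272,270),(255,266),(250,285),(310,266),(315,285),(268,285),(255,300),(240,300),(205,305),(360,305)]:
    x=u-K[0,2];y=v-K[1,2];r=np.hypot(x,y);th=r/K[0,0]
    z=d[v,u];p=np.array([np.tan(th)*x/r*z,np.tan(th)*y/r*z,z]);w=R.T@(p-t);q=w-s['eef_pos']
    yx=np.array([.2065,.978]);print((u,v),d[v,u].round(0),'along jaw',(q[:2]@yx).round(1),'across',(q[0]*.978-q[1]*.2065).round(1),'dz',q[2].round(1))
E
```

```text
[662.8123819   94.92313939 138.68999142] [-0.022 -0.014 -0.01   0.003  0.002  0.     0.001]
(272, 256) 147.0 along jaw -3.9 across -10.4 dz 31.4
(290, 256) 146.0 along jaw 4.3 across -11.0 dz 32.7
(272, 270) 133.0 along jaw -3.6 across -10.5 dz 45.6
(255, 266) 145.0 along jaw -11.5 across -6.9 dz 34.8
(250, 285) 129.0 along jaw -12.4 across -6.7 dz 51.6
(310, 266) 146.0 along jaw 13.4 across -6.2 dz 33.5
(315, 285) 342.0 along jaw 37.1 across 103.1 dz -137.4
(268, 285) 121.0 along jaw -4.8 across -10.8 dz 58.7
(255, 300) 109.0 along jaw -8.9 across -11.6 dz 70.6
(240, 300) 110.0 along jaw -14.2 across -11.3 dz 70.2
(205, 305) 103.0 along jaw -25.2 across -12.9 dz 76.5
(360, 305) 103.0 along jaw 26.5 across -12.6 dz 76.4
```

```bash
python3 - <<'E'
from h import *
im,d=ctrl.get_image('side');save('s2',im);c=cam('side');e=ctrl.read_state()['eef_pos']
for dz in (-8,0,30): print(dz,proj(c,e+[0,0,dz]).round(1))
u,v=proj(c,e).round().astype(int)
g=im[v-60:v+40,u-60:u+60].copy();g=cv2.resize(g,None,fx=6,fy=6,interpolation=cv2.INTER_CUBIC)
for dz in (-8,0,30):
    p=proj(c,e+[0,0,dz]);q=((p-[u-60,v-60]+.5)*6-.5).round().astype(int);cv2.circle(g,tuple(int(a) for a in q),3,(255,0,0),-1)
save('s2c',g)
im,d=ctrl.get_image('wrist');save('w3',im);np.save('w3.npy',d);print(ctrl.read_state()['eef_pos'])
E
```

```text
-8 [308.2 126. ]
0 [308.4 122.9]
30 [309.  110.9]
[662.89779424  95.67061046 139.29111906]
```

View pics/s2c.png

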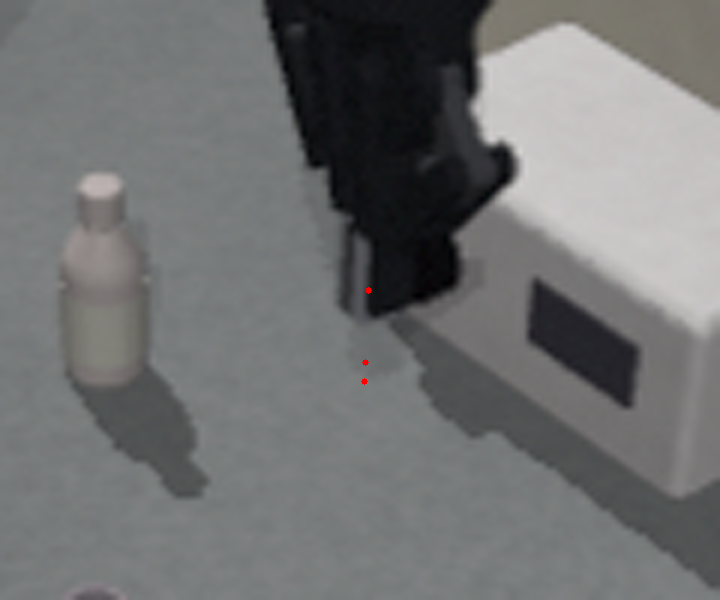

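```bash
python3 - <<'E'
from h import *
d=np.load('w3.npy');K,R,t=cam('wrist');e=ctrl.read_state()['eef_pos']
v,u=np.mgrid[0:420,0:560];x=u-K[0,2];y=v-K[1,2];r=np.hypot(x,y)+1e-9;th=r/K[0,0]
P=np.stack([np.tan(th)*x/r*d,np.tan(th)*y/r*d,d],-1);W=(P-t)@R
q=W-e; ok=(d>0)&(d<230)&(np.hypot(q[...,0],q[...,1])<80)
a=q[...,0]*.2065+q[...,1]*.978;b=q[...,0]*.978-q[...,1]*.2065
for rr in range(215,300,6):
    m=ok[rr]; 
    if m.any(): print(rr,m.sum(),'dz',q[rr][m][:,2].min().round(1),q[rr][m][:,2].max().round(1),'jaw',a[rr][m].min().round(1),a[rr][m].max().round(1),'acr',b[rr][m].min().round(1),b[rr][m].max().round(1))
E
```

```text
257 30 dz 31.0 33.9 jaw -6.6 6.5 acr -11.1 -9.7
263 52 dz 30.4 40.4 jaw -11.8 11.7 acr -11.3 -6.3
269 61 dz 35.8 45.8 jaw -13.7 13.1 acr -11.1 -5.9
275 63 dz 41.4 51.2 jaw -13.5 13.1 acr -11.2 -5.8
281 63 dz 46.5 56.1 jaw -13.1 12.9 acr -11.2 -5.7
287 68 dz 51.6 60.4 jaw -13.5 13.6 acr -11.0 -5.7
293 74 dz 60.0 68.8 jaw -13.2 13.1 acr -13.5 -8.1
299 133 dz 60.6 74.5 jaw -30.8 30.9 acr -13.9 -5.8
```

View pics/w3.png

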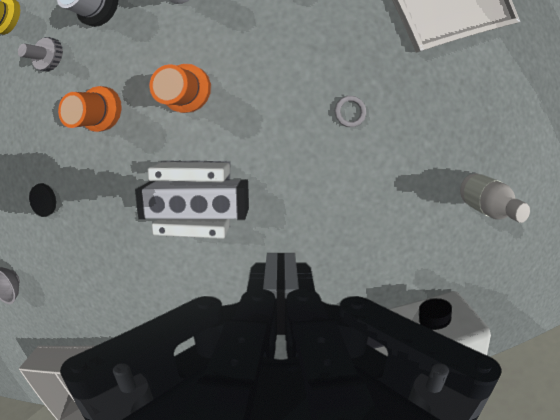

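The camera shows the shut fingertips about 30 mm above the stated TCP, which doesn't agree with the 8 mm overhang. I'll descend with care and check against the scene.

step_arm([
  [[0,1,-3,-30,0,0,0],[0,0,0,-30,0,0,0],[0,0,0,-25,0,0,0],[0,0,0,-20,0,0,0],[0,0,0,-10,0,0,0],[0,0,0,0,0,0,0],[0,0,0,0,0,0,0]],
])

```text
clock: 2.53
eef_pos: [664.7, 91.4, 24.5]
tool_rot: [3.141, 0.0, 2.932]
force: [0.1, -0.7, 0.6]
width: -0.0
```

```bash
cat > look.py <<'E'
from h import *
import sys
def crop(n,x0,y0,w,h,f,tag,marks=()):
    im,d=ctrl.get_image(n);c=cam(n);g=cv2.resize(im[y0:y0+h,x0:x0+w],None,fx=f,fy=f,interpolation=cv2.INTER_CUBIC)
    for p in marks:
        q=((proj(c,p)-[x0,y0]+.5)*f-.5).round().astype(int);cv2.circle(g,(int(q[0]),int(q[1])),3,(255,0,0),-1)
    save(tag,g);return im,d
E
python3 - <<'E'
from look import *
s=ctrl.read_state();e=s['eef_pos'];print(e,s['force'])
crop('side',250,80,150,120,5,'s3',[e+[0,0,-8],e+[0,0,30]])
E
```

```text
[664.67049109  91.43481964  24.47799101] [ 0.06273138 -0.71480489  0.64454187]
```

View pics/s3.png

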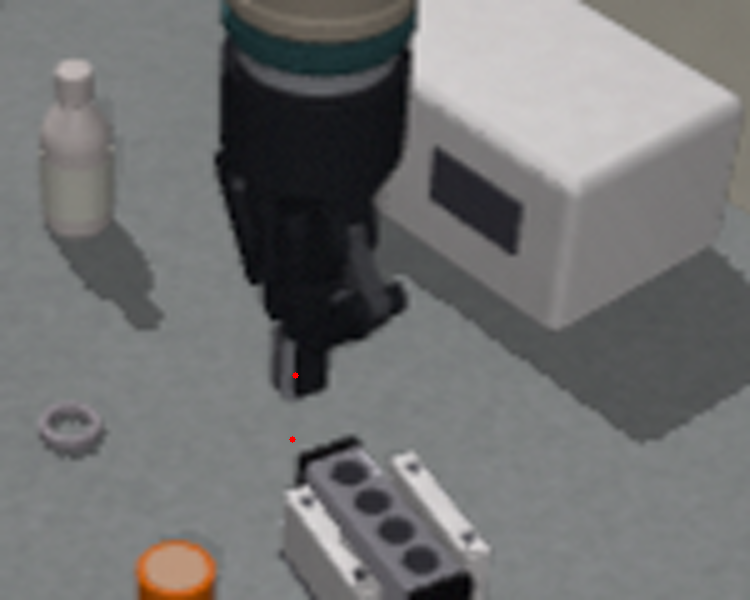

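step_arm([
  [[0,0,0,-6,0,0,0],[0,0,0,-5,0,0,0],[0,0,0,-5,0,0,0],[0,0,0,-2,0,0,0],[0,0,0,0,0,0,0]],
])

```text
clock: 3.0
eef_pos: [664.0, 90.3, 5.3]
tool_rot: [-3.141, -0.001, 2.931]
force: [0.3, 0.5, 0.2]
width: 0.2
```

No contact at z=5, where the stated tips would already be under the table. So the true tips are higher, as the camera shows. I'll go lower.

step_arm([
  [[0,0,0,-5,0,0,0],[0,0,0,-5,0,0,0],[0,0,0,-2,0,0,0],[0,0,0,0,0,0,0]],
])

```text
clock: 3.33
eef_pos: [663.9, 90.4, -7.0]
tool_rot: [-3.141, -0.001, 2.931]
force: [-0.4, 0.5, -0.4]
width: -0.0
```

```bash
python3 - <<'E'
from look import *
s=ctrl.read_state();e=s['eef_pos'];print(e,s['force'])
crop('side',250,80,150,120,5,'s4',[])
im,d=ctrl.get_image('wrist');save('w4',im);K,R,t=cam('wrist');e=ctrl.read_state()['eef_pos'];print(e)
v,u=np.mgrid[0:420,0:560];x=u-K[0,2];y=v-K[1,2];r=np.hypot(x,y)+1e-9;th=r/K[0,0]
P=np.stack([np.tan(th)*x/r*d,np.tan(th)*y/r*d,d],-1);W=(P-t)@R
for rr in range(215,262,4): print(rr,W[rr,[270,290]].round(0).tolist())
E
```

```text
[663.89890632  90.38165316  -6.98422721] [-0.40053086  0.52337762 -0.4025003 ]
[664.47270412  90.46154258  -6.26783162]
215 [[641.0, 90.0, 3.0], [644.0, 100.0, 1.0]]
219 [[643.0, 89.0, 2.0], [646.0, 99.0, 1.0]]
223 [[646.0, 89.0, 0.0], [648.0, 99.0, 0.0]]
227 [[648.0, 88.0, 1.0], [650.0, 99.0, 2.0]]
231 [[650.0, 88.0, 2.0], [653.0, 98.0, 0.0]]
235 [[652.0, 87.0, 1.0], [655.0, 98.0, 1.0]]
239 [[654.0, 87.0, 1.0], [656.0, 97.0, 2.0]]
243 [[657.0, 87.0, 2.0], [659.0, 97.0, 2.0]]
247 [[659.0, 86.0, 1.0], [661.0, 96.0, 2.0]]
251 [[661.0, 85.0, 1.0], [664.0, 96.0, 0.0]]
255 [[653.0, 88.0, 24.0], [655.0, 97.0, 25.0]]
259 [[653.0, 88.0, 29.0], [655.0, 97.0, 28.0]]
```

View pics/s4.png

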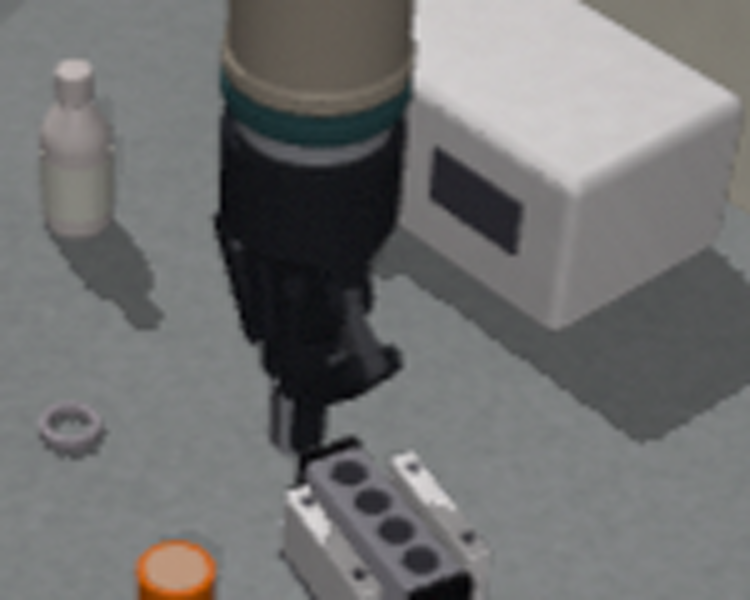

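View pics/w4.png

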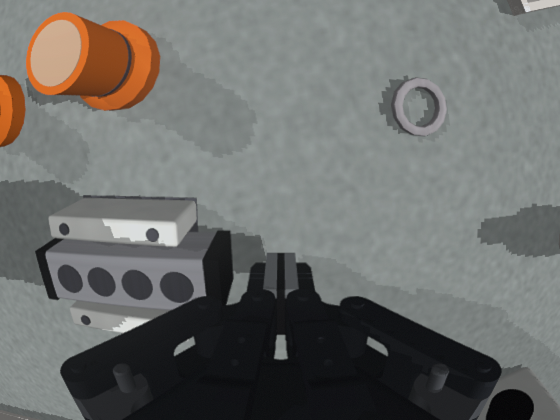

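The tips are at about z=22, so tip = reported z + 29 when shut. I'll drop 4 mm more and push the bar about 40 mm.

step_arm([
  [[0,0,0,-4,0,0,0],[0,-1.4,-6.8,0,0,0,0],[0,-1.4,-6.8,0,0,0,0],[0,-1.4,-6.8,0,0,0,0],[0,-1.4,-6.8,0,0,0,0],[0,-1.4,-6.8,0,0,0,0],[0,-1.4,-6.8,0,0,0,0],[0,-1.2,-5.8,0,0,0,0],[0,-1,-5,0,0,0,0],[0,0,0,0,0,0,0]],
])

```text
clock: 4.27
eef_pos: [653.7, 36.8, -10.0]
tool_rot: [-3.14, -0.0, 2.929]
force: [0.2, -0.6, -0.3]
width: 0.1
```

```bash
python3 - <<'E'
from look import *
s=ctrl.read_state();e=s['eef_pos'];print(e,s['force'])
crop('side',250,110,150,120,5,'s5',[])
crop('top',220,90,110,80,7,'t5',[])
E
```

```text
[653.71753238  36.78185622 -10.013257  ] [ 0.20812469 -0.63159192 -0.32452102]
```

View pics/s5.png

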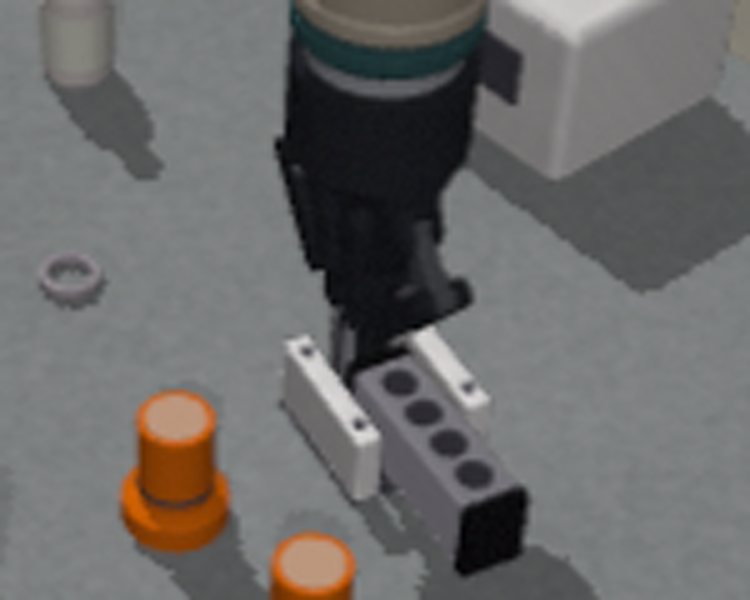

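View pics/t5.png

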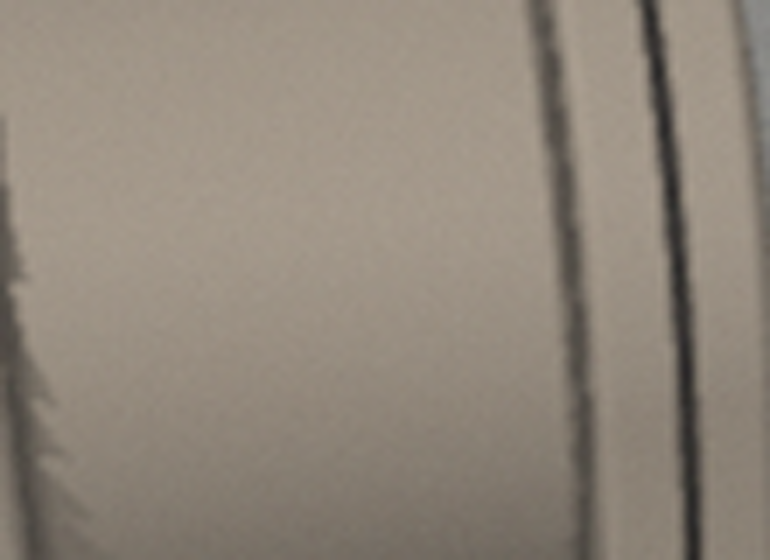

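The push worked. In the side crop the windows run from (400,381) to (474,474), so about half the bar stands clear. Now I'll lift and measure.

step_arm([
  [[0,0.5,2,20,0,0,0],[0,0,0,40,0,0,0],[0,0,0,40,0,0,-0.12],[0.4,-3,-12,15,0,0,-0.12],[0.6,-3,-12,0,0,0,-0.12],[0.6,-3,-12,0,0,0,-0.12],[0.6,-3,-12,0,0,0,-0.12],[0.6,-2,-12,0,0,0,-0.12],[0.6,-2,-12,0,0,0,-0.12],[0.6,0,0,0,0,0,-0.12]],
])

```text
clock: 5.2
eef_pos: [638.0, -34.4, 105.2]
tool_rot: [-3.141, 0.002, 1.962]
force: [-0.1, -0.5, -0.3]
width: 51.2
```

```bash
python3 - <<'E'
from h import *
c=cam('side')
w=np.array([onz(c,250+(x+.5)/5-.5,110+(y+.5)/5-.5,36) for x,y in [(400,381),(425,411),(448,442),(474,474)]]);d=w[0]-w[-1];print(w.round(1).tolist(),w.mean(0),np.arctan2(d[0],d[1]))
E
```

```text
[[648.0, 3.1, 36.0], [643.9, -16.7, 36.0], [638.9, -36.0, 36.0], [634.6, -56.0, 36.0]] [641.37767684 -26.40947049  36.        ] 0.22169639699957314
```

step_arm([
  [[0.6,-1,-4,0,0,0,-0.122],[0.6,-1,-4,0,0,0,-0.122],[0.6,0,0,0,0,0,-0.122],[0.6,0,0,0,0,0,-0.122],[0.6,0,0,0,0,0,-0.122],[0.6,0,0,0,0,0,0],[0.6,0,0,0,0,0,0],[0.6,0,0,0,0,0,0]],
])

```text
clock: 5.87
eef_pos: [636.5, -38.6, 104.9]
tool_rot: [-3.141, -0.0, 1.364]
force: [-0.5, -0.3, 0.5]
width: 51.3
```

```bash
python3 - <<'E'
from h import *
im,d=ctrl.get_image('wrist');save('w6',im);c=cam('wrist');s=ctrl.read_state();print(s['eef_pos'],s['tool_rot'])
K,R,t=c;e=s['eef_pos']
v,u=np.mgrid[0:420,0:560];x=u-K[0,2];y=v-K[1,2];r=np.hypot(x,y)+1e-9;th=r/K[0,0]
P=np.stack([np.tan(th)*x/r*d,np.tan(th)*y/r*d,d],-1);q=(P-t)@R-e
a=q[...,0]*.977-q[...,1]*.213;b=q[...,0]*.213+q[...,1]*.977
for rr in range(240,290,5):
    m=(d[rr]>0)&(d[rr]<160)
    if m.any(): print(rr,q[rr][m][:,2].min().round(),'jaw',a[rr][m].min().round(),a[rr][m].max().round(),'acr',b[rr][m].min().round(),b[rr][m].max().round())
E
```

```text
[636.49779508 -38.80228378 104.89923527] [-3.14156651e+00 -3.27175580e-04  1.36364579e+00]
255 29.0 jaw -32.0 32.0 acr 10.0 12.0
260 26.0 jaw -32.0 33.0 acr 6.0 11.0
265 28.0 jaw -37.0 38.0 acr 4.0 12.0
270 28.0 jaw -39.0 39.0 acr 1.0 12.0
275 28.0 jaw -38.0 39.0 acr -1.0 12.0
280 28.0 jaw -39.0 39.0 acr -4.0 12.0
285 28.0 jaw -39.0 39.0 acr -7.0 12.0
```

View pics/w6.png

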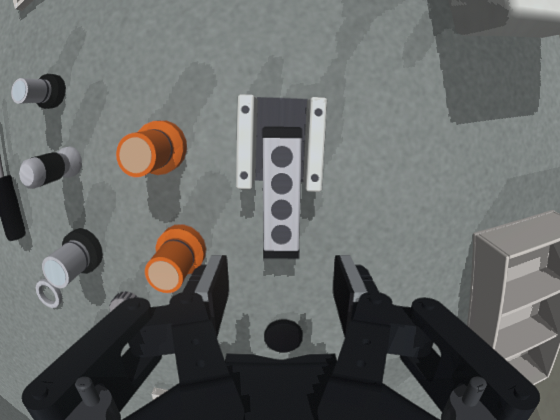

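```bash
python3 - <<'E'
from h import *
im,d=ctrl.get_image('wrist');c=cam('wrist');s=ctrl.read_state();K,R,t=c;e=s['eef_pos'];print(e)
v,u=np.mgrid[0:420,0:560];x=u-K[0,2];y=v-K[1,2];r=np.hypot(x,y)+1e-9;th=r/K[0,0]
P=np.stack([np.tan(th)*x/r*d,np.tan(th)*y/r*d,d],-1);q=(P-t)@R-e
a=q[...,0]*.977-q[...,1]*.213
m=(d>0)&(d<150)&(v>240)
for z in range(20,130,10):
    k=m&(q[...,2]>=z)&(q[...,2]<z+10)
    if k.any(): print(z,k.sum(),np.percentile(a[k],[1,99]).round())
w=np.array([wz(c,*p,36) for p in [(282,156),(282,183),(282,209),(281,235)]]);dd=w[0]-w[-1];print(w.round(1),w.mean(0),np.arctan2(dd[0],dd[1]))
print('rack ends',wz(c,244,188,36),wz(c,314,190,36),wz(c,245,96,36),wz(c,319,98,36))
print('orange top',wz(c,165,273,56),'other',wz(c,137,155,56))
print('bar end',wz(c,264,250,36),wz(c,299,250,36))
E
```

```text
[636.49065447 -38.96972427 104.93576435]
20 7 [-25.  31.]
30 645 [-38.  39.]
40 982 [-38.  39.]
50 1100 [-38.  39.]
60 1192 [-44.  44.]
70 2892 [-56.  56.]
80 5539 [-58.  59.]
90 5408 [-60.  61.]
100 8963 [-62.  63.]
110 10913 [-64.  65.]
120 8184 [-66.  66.]
[[646.9   3.   36. ]
 [642.8 -16.7  36. ]
 [638.7 -36.3  36. ]
 [633.6 -56.7  36. ]] [640.49940826 -26.66620786  36.        ] 0.21984931331951046
rack ends [614.35150148 -14.45749851  36.        ] [665.0504645  -26.75263689  36.        ] [630.2196168   51.40426216  36.        ] [681.51819707  39.12390628  36.        ]
orange top [539.84457312 -62.53895348  56.        ] other [547.59794758  29.97534096  56.        ]
bar end [617.8190595  -66.44237404  36.        ] [644.8654177  -72.16733549  36.        ]
```

step_arm([
  [[0.6,0.6,-3,-30,0,0,-0.01],[0.6,0,0,-35,0,0,0],[0.6,0,0,-30,0,0,0],[0.6,0,0,-18,0,0,0],[0.6,0,0,-8,0,0,0],[0.6,0,0,-3,0,0,0],[0.6,0,0,0,0,0,0]],
])

```text
clock: 6.55
eef_pos: [637.3, -42.4, -19.0]
tool_rot: [3.141, -0.0, 1.351]
force: [-0.9, 0.8, 0.4]
width: 51.5
```

```bash
python3 - <<'E'
from look import *
s=ctrl.read_state();e=s['eef_pos'];print(e,s['force'])
crop('side',260,110,150,120,5,'s7',[])
E
```

```text
[637.27879526 -42.40099917 -19.03153007] [-0.89374294  0.83785201  0.35096047]
```

View pics/s7.png

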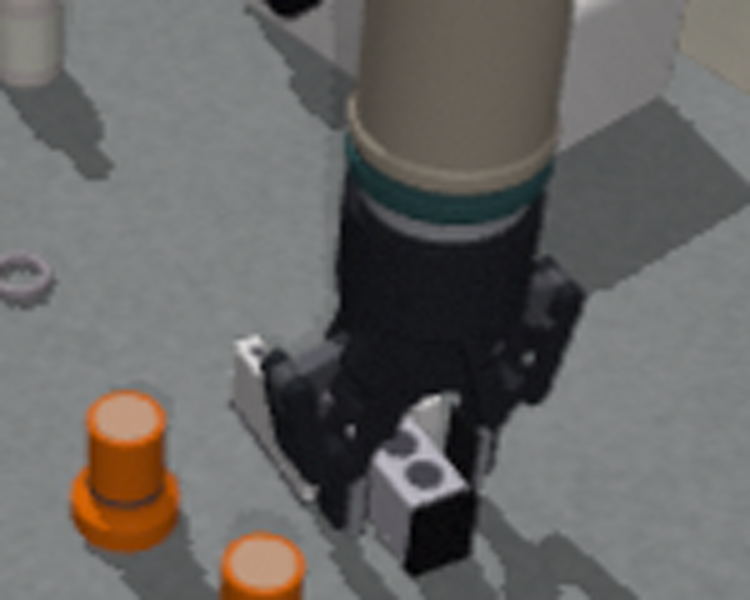

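The fingers straddle the bar clear of the rack, so I'll grip and lift.

step_arm([
  [[0,0,0,0,0,0,0],[0,0,0,0,0,0,0],[0,0,0,0,0,0,0],[0,0,0,0,0,0,0],[0,0,0,0,0,0,0],[0,0,0,10,0,0,0],[0,0,0,20,0,0,0],[0,0,0,25,0,0,0],[0,0,0,20,0,0,0],[0,0,0,5,0,0,0]],
])

```text
clock: 7.43
eef_pos: [639.3, -42.5, 64.8]
tool_rot: [3.136, -0.001, 1.351]
force: [-0.4, -0.6, -1.5]
width: 27.4
```

```bash
python3 - <<'E'
from look import *
s=ctrl.read_state();e=s['eef_pos'];print(e,s['force'])
crop('side',260,90,150,120,5,'s8',[])
E
```

```text
[639.26383223 -42.54449899  64.7791723 ] [-0.43075005 -0.61182163 -1.51632342]
```

View pics/s8.png

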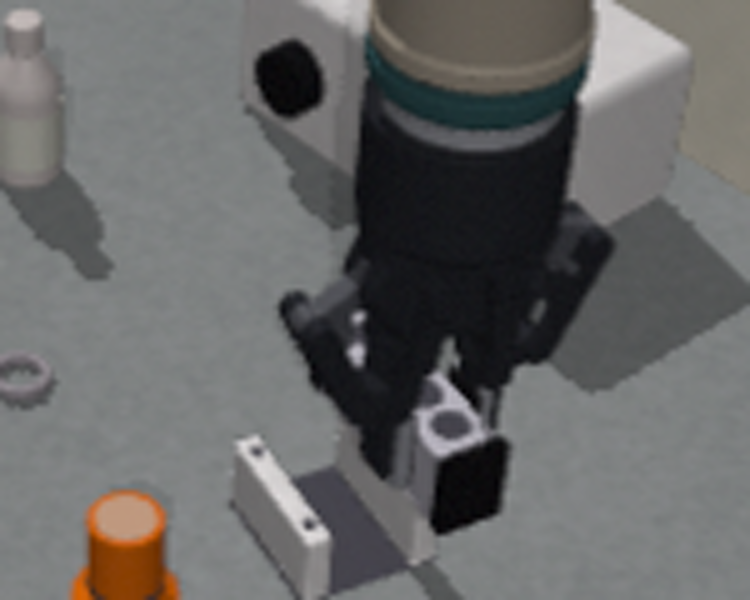

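The bar is held level, with a width of 27.4. Next I carry it to the long compartment and turn it by +0.43.

step_arm([
  [[0,-13,34.2,3,0,0,0.043],[0,-13,34.2,3,0,0,0.043],[0,-13,34.2,0,0,0,0.043],[0,-13,34.2,0,0,0,0.043],[0,-13,34.2,0,0,0,0.043],[0,-13,34.2,0,0,0,0.043],[0,-13,34.2,0,0,0,0.043],[0,-13,34.2,0,0,0,0.043],[0,-13,34.2,0,0,0,0.043],[0,-13,34.2,0,0,0,0.043]],
])

```text
clock: 8.32
eef_pos: [505.2, 301.1, 65.8]
tool_rot: [-3.14, 0.001, 1.783]
force: [0.5, -0.5, -2.0]
width: 27.2
```

step_arm([
  [[0,0,0,0,0,0,0],[0,0,0,0,0,0,0],[0,0,0,0,0,0,0],[0,0,0,0,0,0,0]],
])

```text
clock: 8.65
eef_pos: [507.4, 297.9, 66.4]
tool_rot: [-3.141, 0.002, 1.778]
force: [-0.0, -0.4, -1.5]
width: 27.0
```

```bash
python3 - <<'E'
from look import *
im,d=ctrl.get_image('wrist');save('w9',im)
crop('side',120,70,140,120,5,'s9',[])
E
```

```text
(no output)
```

View pics/w9.png

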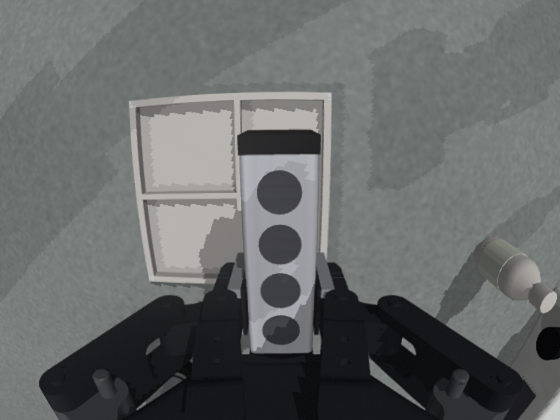

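View pics/s9.png

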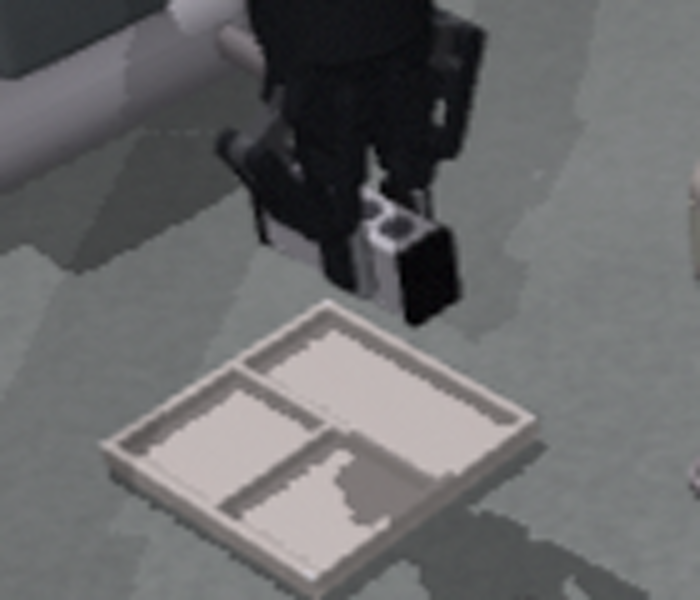

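```bash
python3 - <<'E'
from h import *
c=cam('wrist');e=ctrl.read_state()['eef_pos'];print(e)
A,B,C=[wz(c,*p,12)[:2] for p in [(131,102),(331,94),(151,282)]]
print(A,B,C,np.linalg.norm(A-B),np.linalg.norm(A-C),'centre',(B+C)/2,'yaw',np.arctan2((A-C)[0]*-1,(A-C)[1]))
w=np.array([wz(c,*p,e[2]+55) for p in [(280,192),(280,245),(280,291),(281,330)]]);print(w.round(1),w.mean(0), w.mean(0)-e)
d=w[0]-w[-1];print(np.arctan2(-d[0],d[1]),np.linalg.norm(d))
E
```

```text
[507.68432805 297.94637486  66.70179748]
[385.48478486 361.34471832] [523.2760567 390.821801 ] [415.1830187  221.65283377] 140.90895286789254 142.81389183675736 centre [469.2295377  306.23731738] yaw 0.20947928408766467
[[498.4 343.5 121.7]
 [502.6 323.7 121.7]
 [506.6 304.2 121.7]
 [511.1 285.  121.7]] [504.67065071 314.1038817  121.70179748] [-3.01367734 16.15750684 55.        ]
0.21312715397795873 59.859566241166256
```

Bar centre and compartment centre agree to within about 1.5 mm. I'll lower it onto the floor and release.

step_arm([
  [[0,0.5,0,-20,0,0,0],[0,0,0,-25,0,0,0],[0,0,0,-18,0,0,0],[0,0,0,-10,0,0,0],[0,0,0,-5,0,0,0],[0,0,0,-2,0,0,0],[0,0,0,0,0,0,0],[0,0,0,0,0,0,0]],
])

```text
clock: 9.42
eef_pos: [508.6, 300.0, -12.2]
tool_rot: [3.14, -0.0, 1.78]
force: [-0.2, -0.7, -1.3]
width: 27.2
```

step_arm([
  [[0,0,0,-2,0,0,0],[0,0,0,-1,0,0,0],[0,0,0,0,0,0,0],[0,0,0,0,0,0,0]],
])

```text
clock: 9.75
eef_pos: [508.8, 300.4, -13.4]
tool_rot: [3.139, -0.001, 1.781]
force: [-3.1, -2.2, 14.0]
width: 27.5
```

It's in contact at 14 N, so I release.

step_arm([
  [[0.4,0,0,0,0,0,0],[0.4,0,0,0,0,0,0],[0.42,0,0,0,0,0,0],[0.42,0,0,10,0,0,0],[0.42,0,0,25,0,0,0],[0.42,0,0,35,0,0,0],[0.42,0,0,35,0,0,0],[0.42,0,-10,25,0,0,0]],
])

```text
clock: 10.42
eef_pos: [508.2, 292.5, 117.0]
tool_rot: [3.138, -0.002, 1.783]
force: [0.8, 0.5, 0.2]
width: 35.7
```

```bash
python3 - <<'E'
from look import *
im,d=ctrl.get_image('wrist');save('w10',im)
crop('side',120,70,140,120,5,'s10',[])
E
```

```text
(no output)
```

View pics/w10.png

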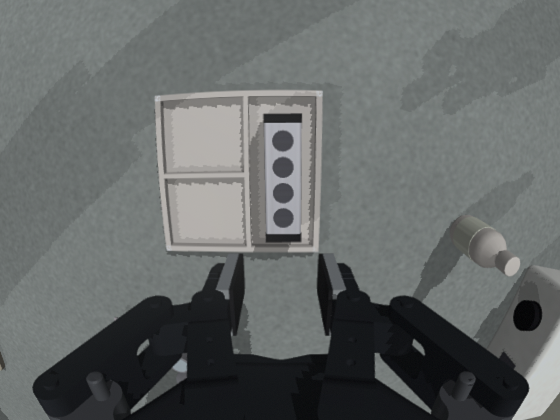

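View pics/s10.png

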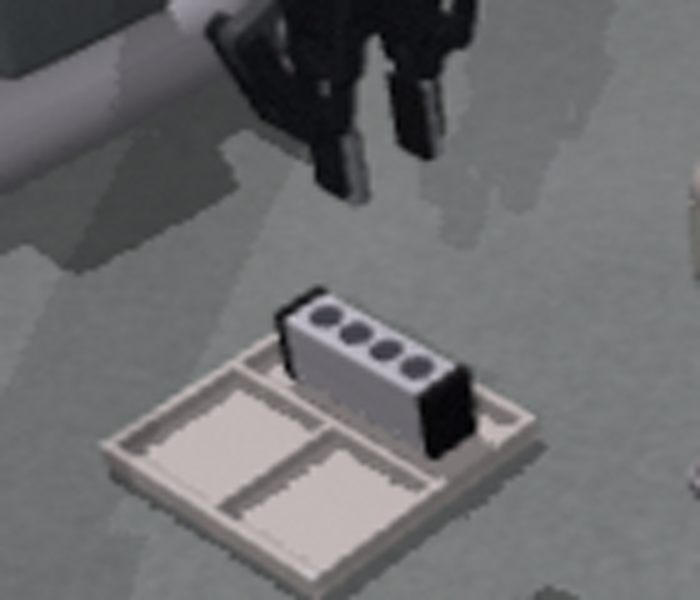

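The lens bar lies flat, lengthwise in the long compartment: wrist windows (283,140) to (283,217), black ends inside the walls. Next is the large eyepiece.

step_arm([
  [[0.65,-9,-36,0,0,0,-0.031],[0.65,-9,-36,0,0,0,-0.031],[0.65,-9,-36,0,0,0,-0.031],[0.65,-9,-36,0,0,0,-0.031],[0.65,-9,-36,0,0,0,-0.031],[0.65,-9,-36,0,0,0,-0.031],[0.65,-9,-36,0,0,0,-0.031],[0.65,-9,-36,0,0,0,-0.031],[0.65,-9,-36,0,0,0,-0.031],[0.65,0,-10,0,0,0,0]],
])

```text
clock: 11.35
eef_pos: [423.8, -49.6, 114.0]
tool_rot: [-3.14, 0.002, 1.493]
force: [0.0, -0.0, -0.0]
width: 55.4
```

step_arm([
  [[0.65,0,0,0,0,0,0],[0.65,0,0,0,0,0,0],[0.65,0,0,0,0,0,0]],
])

```text
clock: 11.6
eef_pos: [426.6, -42.9, 113.7]
tool_rot: [-3.141, -0.001, 1.503]
force: [-1.0, 0.4, -0.2]
width: 55.8
```

```bash
python3 - <<'E'
from look import *
im,d=ctrl.get_image('wrist');save('w11',im);s=ctrl.read_state();print(s['eef_pos'],s['tool_rot'])
E
```

```text
[426.75040784 -42.63516294 113.70860739] [-3.14120309e+00 -7.12977009e-04  1.50429035e+00]
```

View pics/w11.png

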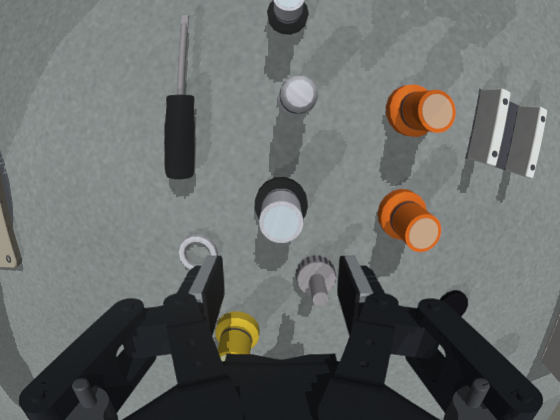

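```bash
python3 - <<'E'
from h import *
c=cam('wrist')
print('LE',wz(c,281,221,56),'cup',wz(c,281,204,12));print('joy',wz(c,300,93,62));print('knob',wz(c,319.5,294,50),'base',wz(c,315,275,12))
E
```

```text
LE [427.34397739 -45.38159077  56.        ] cup [427.40974246 -45.01831941  12.        ]
joy [445.85294207  44.1890942   62.        ]
knob [ 454.69756724 -113.33216918   50.        ] base [ 454.50782074 -115.76893393   12.        ]
```

step_arm([
  [[0.65,0.5,-2.5,-30,0,0,0],[0.65,0,0,-35,0,0,0],[0.65,0,0,-30,0,0,0],[0.65,0,0,-15,0,0,0],[0.65,0,0,-8,0,0,0],[0.65,0,0,0,0,0,0],[0.65,0,0,0,0,0,0]],
])

```text
clock: 12.23
eef_pos: [427.1, -44.6, 1.5]
tool_rot: [-3.14, -0.002, 1.504]
force: [-0.4, -0.5, -0.2]
width: 55.3
```

```bash
python3 - <<'E'
from look import *
s=ctrl.read_state();e=s['eef_pos'];print(e,s['force'])
crop('side',190,190,150,120,5,'s12',[])
E
```

```text
[427.05081799 -44.58987873   1.47531175] [-0.42258473 -0.51201226 -0.15082168]
```

View pics/s12.png

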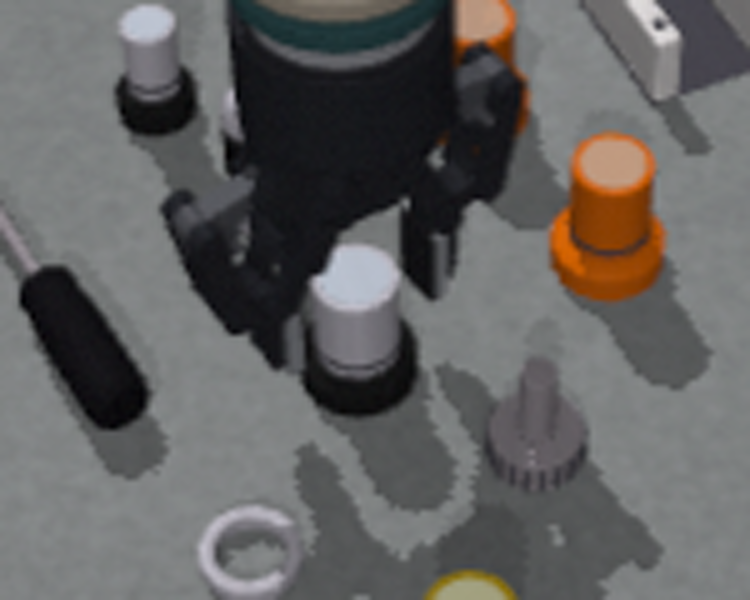

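step_arm([
  [[0.65,0,0,-3,0,0,0],[0,0,0,0,0,0,0],[0,0,0,0,0,0,0],[0,0,0,0,0,0,0],[0,0,0,0,0,0,0],[0,0,0,10,0,0,0],[0,0,0,20,0,0,0],[0,0,0,25,0,0,0],[0,0,0,25,0,0,0],[0,0,0,5,0,0,0]],
])

```text
clock: 13.12
eef_pos: [428.6, -46.2, 86.8]
tool_rot: [3.137, -0.002, 1.502]
force: [0.2, -0.2, -1.4]
width: 30.8
```

```bash
python3 - <<'E'
from look import *
s=ctrl.read_state();e=s['eef_pos'];print(e,s['force'])
crop('side',190,170,150,120,5,'s13',[])
E
```

```text
[428.63684345 -46.23061492  86.8118014 ] [ 0.19290371 -0.17257512 -1.41053891]
```

View pics/s13.png

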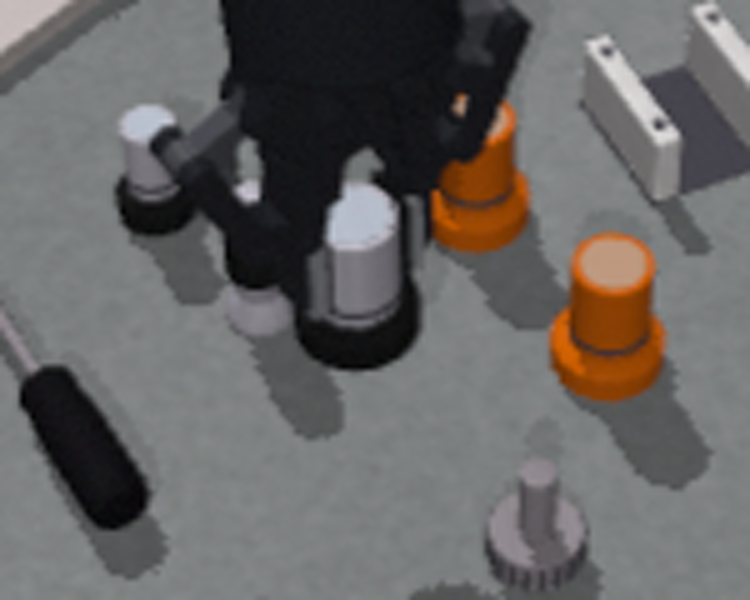

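Held. I'll carry it to the far small compartment at (432, 333).

step_arm([
  [[0,0.5,38,5,0,0,0.027],[0,0.5,38,0,0,0,0.027],[0,0.5,38,0,0,0,0.027],[0,0.5,38,0,0,0,0.027],[0,0.5,38,0,0,0,0.027],[0,0.5,38,0,0,0,0.027],[0,0.5,38,0,0,0,0.027],[0,0.5,38,0,0,0,0.027],[0,0.5,38,0,0,0,0.027],[0,0.5,37,0,0,0,0.027]],
])

```text
clock: 14.0
eef_pos: [431.0, 335.2, 87.7]
tool_rot: [-3.14, -0.002, 1.774]
force: [0.4, 0.6, -1.6]
width: 30.6
```

step_arm([
  [[0,0,0,-10,0,0,0],[0,0,0,-15,0,0,0],[0,0,0,-15,0,0,0],[0,0,0,-10,0,0,0],[0,0,0,0,0,0,0],[0,0,0,0,0,0,0]],
])

```text
clock: 14.5
eef_pos: [431.8, 332.4, 38.1]
tool_rot: [-3.14, -0.002, 1.771]
force: [-0.1, 1.3, -1.0]
width: 30.7
```

```bash
python3 - <<'E'
from look import *
s=ctrl.read_state();e=s['eef_pos'];print(e,s['force'])
crop('side',110,70,150,120,5,'s14',[[432.4,333.5,4]])
im,d=ctrl.get_image('wrist');save('w14',im)
E
```

```text
[431.84765603 332.41493452  38.14933371] [-0.05426807  1.28103939 -0.97007688]
```

View pics/s14.png

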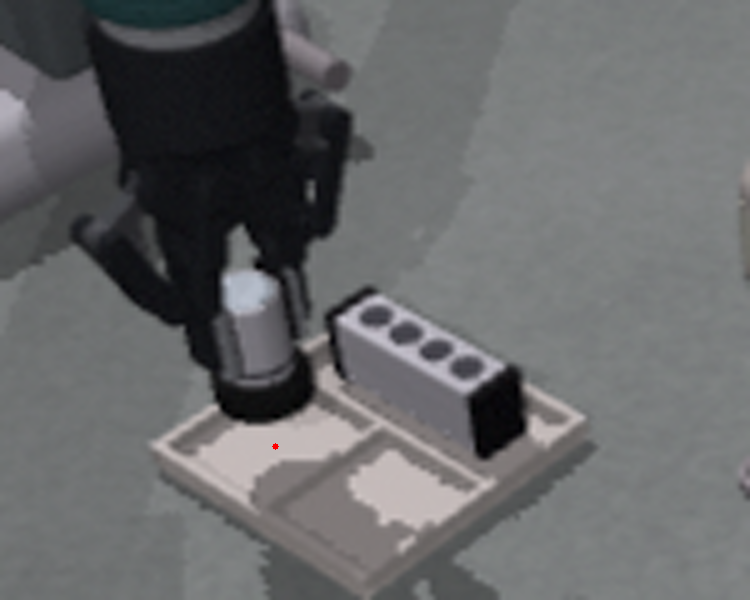

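View pics/w14.png

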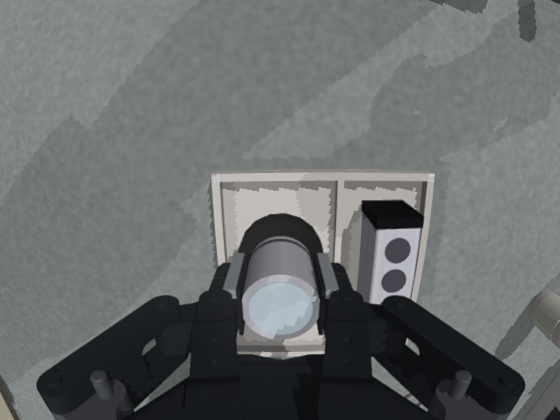

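It hangs over the compartment. I'll lower it until it touches.

step_arm([
  [[0,0,0,-15,0,0,0],[0,0,0,-10,0,0,0],[0,0,0,-6,0,0,0],[0,0,0,-3,0,0,0],[0,0,0,-2,0,0,0],[0,0,0,0,0,0,0],[0,0,0,0,0,0,0]],
])

```text
clock: 15.18
eef_pos: [431.9, 333.0, 3.9]
tool_rot: [-3.141, -0.003, 1.772]
force: [-2.4, 0.1, 5.9]
width: 31.0
```

step_arm([
  [[0,0,0,-1,0,0,0],[0,0,0,-1,0,0,0],[0,0,0,0,0,0,0]],
])

```text
clock: 15.43
eef_pos: [432.0, 333.1, 3.8]
tool_rot: [-3.141, -0.005, 1.771]
force: [-7.0, -3.1, 24.5]
width: 31.0
```

step_arm([
  [[0,0,0,1,0,0,0],[0.55,0,0,0,0,0,0],[0.55,0,0,0,0,0,0],[0.55,0,0,5,0,0,0],[0.55,0,0,25,0,0,0],[0.55,0,0,40,0,0,0],[0.55,0,0,40,0,0,0],[0.55,0,-15,10,0,0,0]],
])

```text
clock: 16.1
eef_pos: [435.3, 322.0, 126.8]
tool_rot: [3.133, -0.006, 1.776]
force: [0.6, 1.0, 0.3]
width: 46.8
```

```bash
python3 - <<'E'
from look import *
im,d=ctrl.get_image('wrist');save('w15',im)
crop('side',110,70,150,120,5,'s15')
E
```

```text
(no output)
```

View pics/s15.png

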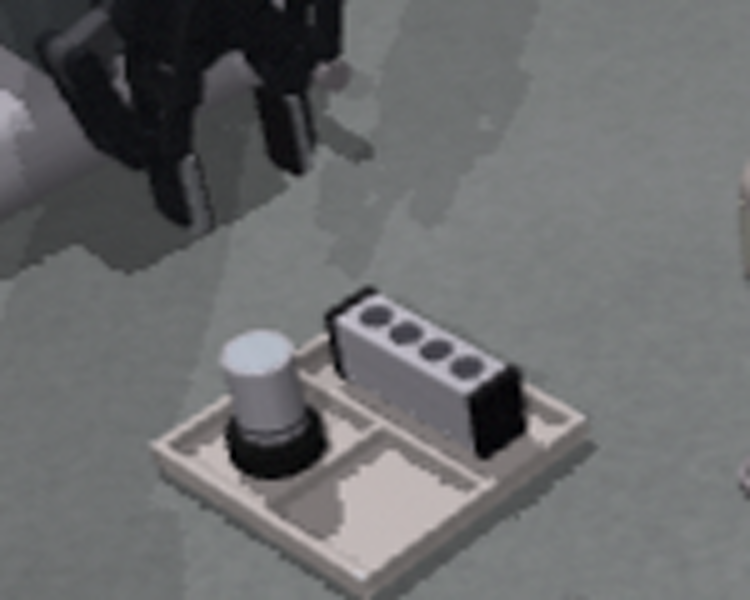

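View pics/w15.png

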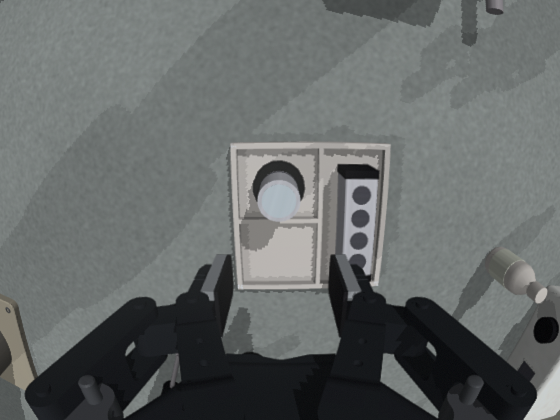

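The large eyepiece stands upright in its compartment. Next is the clamp knob.

step_arm([
  [[0.45,2,-39.5,0,0,0,-0.025],[0.45,2,-39.5,0,0,0,-0.025],[0.45,2,-39.5,0,0,0,-0.025],[0.45,2,-39.5,0,0,0,-0.025],[0.45,2,-39.5,0,0,0,-0.025],[0.45,2,-39.5,0,0,0,-0.025],[0.45,2,-39.5,0,0,0,-0.025],[0.45,2,-39.5,0,0,0,-0.025],[0.45,2,-39.5,0,0,0,-0.025],[0.45,2,-39.5,0,0,0,-0.025]],
])

```text
clock: 17.03
eef_pos: [451.4, -78.1, 120.9]
tool_rot: [-3.139, -0.003, 1.521]
force: [1.4, 0.7, -0.3]
width: 38.2
```

step_arm([
  [[0.45,0,-30,-10,0,0,-0.025],[0.45,0,-5,-10,0,0,0],[0.45,0,0,0,0,0,0],[0.45,0,0,0,0,0,0],[0.45,0,0,0,0,0,0]],
])

```text
clock: 17.45
eef_pos: [451.9, -110.2, 101.4]
tool_rot: [-3.14, -0.003, 1.499]
force: [-0.6, 0.5, 0.4]
width: 38.4
```

```bash
python3 - <<'E'
from look import *
im,d=ctrl.get_image('wrist');save('w16',im);s=ctrl.read_state();print(s['eef_pos'],s['tool_rot'])
E
```

```text
[ 452.18763702 -110.11855664  101.70095549] [-3.14052022 -0.00324804  1.49923197]
```

View pics/w16.png

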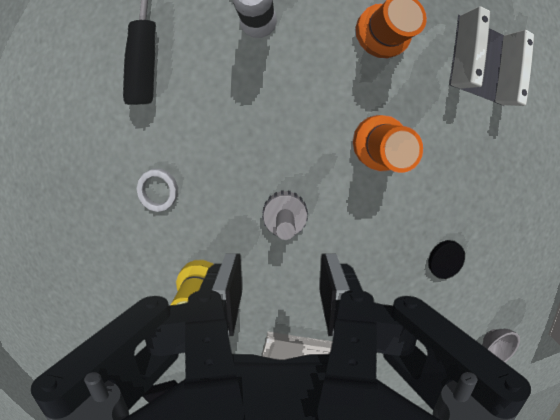

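```bash
python3 - <<'E'
from h import *
c=cam('wrist')
print('knob',wz(c,286,230.5,50),'head',wz(c,285,215,16)); print('yellow',wz(c,190,292,56))
E
```

```text
knob [ 455.9656409 -118.128722    50.       ] head [ 455.71531034 -117.28420826   16.        ]
yellow [ 378.3546401  -162.13823894   56.        ]
```

step_arm([
  [[0.45,3.7,-7.5,-25,0,0,0],[0.45,0,0,-30,0,0,0],[0.45,0,0,-30,0,0,0],[0.45,0,0,-15,0,0,0],[0.45,0,0,-8,0,0,0],[0.45,0,0,0,0,0,0],[0.45,0,0,0,0,0,0]],
])

```text
clock: 18.08
eef_pos: [456.3, -118.8, -5.6]
tool_rot: [3.141, -0.002, 1.498]
force: [-0.5, -0.2, 1.2]
width: 38.7
```

```bash
python3 - <<'E'
from look import *
s=ctrl.read_state();e=s['eef_pos'];print(e,s['force'])
crop('side',220,200,150,120,5,'s17',[])
E
```

```text
[ 456.34925044 -118.81938556   -5.63853336] [-0.4650484  -0.24302528  1.18540691]
```

View pics/s17.png

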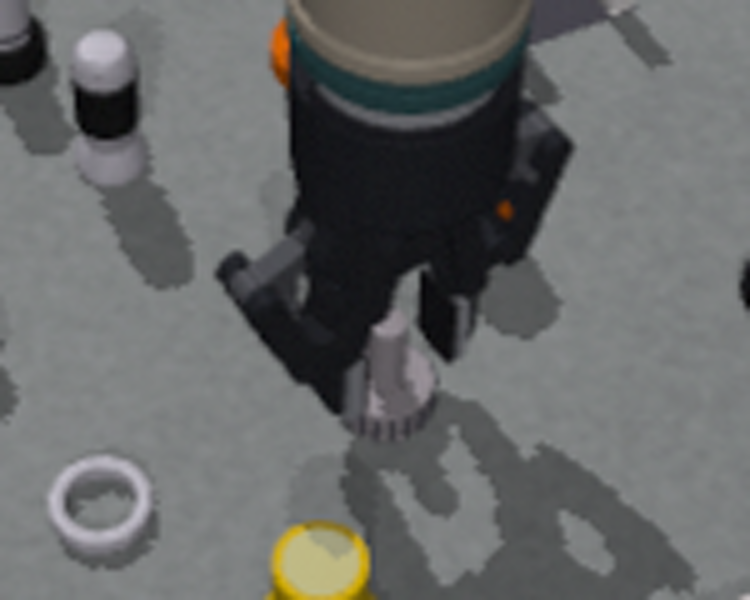

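step_arm([
  [[0.45,0,0.5,2,0,0,0],[0,0,0,0,0,0,0],[0,0,0,0,0,0,0],[0,0,0,0,0,0,0],[0,0,0,0,0,0,0],[0,0,0,10,0,0,0],[0,0,0,25,0,0,0],[0,0,0,30,0,0,0],[0,0,0,25,0,0,0],[0,0,0,5,0,0,0]],
])

```text
clock: 18.97
eef_pos: [457.7, -119.6, 94.2]
tool_rot: [3.136, -0.001, 1.497]
force: [-0.2, 0.6, 0.2]
width: 12.0
```

```bash
python3 - <<'E'
from look import *
s=ctrl.read_state();e=s['eef_pos'];print(e,s['force'])
crop('side',220,160,150,120,5,'s18',[])
E
```

```text
[ 457.7458578  -119.59095146   94.23814706] [-0.18585018  0.59921495  0.19098946]
```

View pics/s18.png

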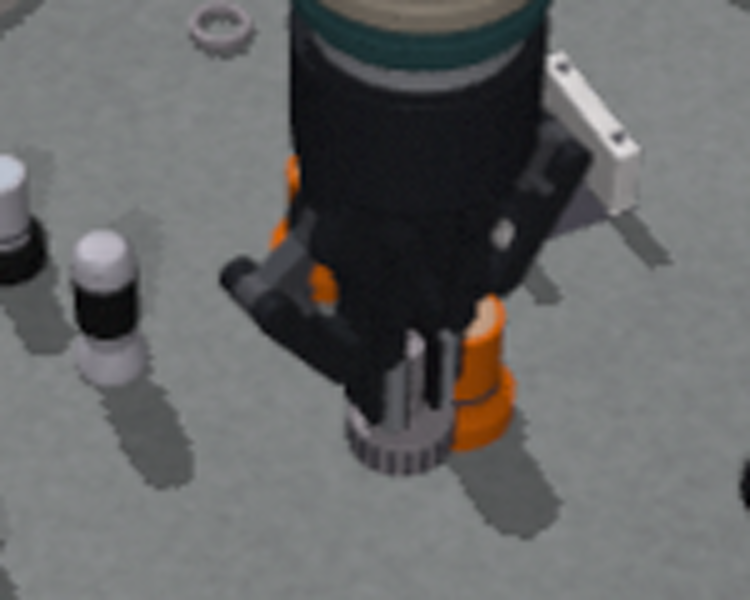

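Held. I'll carry it to the other small compartment at (446.6, 267).

step_arm([
  [[0,-1,38.5,0,0,0,0.028],[0,-1,38.5,0,0,0,0.028],[0,-1,38.5,0,0,0,0.028],[0,-1,38.5,0,0,0,0.028],[0,-1,38.5,0,0,0,0.028],[0,-1,38.5,0,0,0,0.028],[0,-1,38.5,0,0,0,0.028],[0,-1,38.5,0,0,0,0.028],[0,-1,38.5,0,0,0,0.028],[0,-1,38.5,0,0,0,0.028]],
])

```text
clock: 19.85
eef_pos: [444.7, 268.1, 89.9]
tool_rot: [-3.14, -0.002, 1.779]
force: [1.0, 0.1, -0.9]
width: 12.4
```

step_arm([
  [[0,0,0,-15,0,0,0],[0,0,0,-20,0,0,0],[0,0,0,-15,0,0,0],[0,0,0,-10,0,0,0],[0,0,0,0,0,0,0],[0,0,0,0,0,0,0]],
])

```text
clock: 20.35
eef_pos: [445.6, 265.6, 30.3]
tool_rot: [-3.14, -0.002, 1.776]
force: [0.5, -1.2, -1.3]
width: 12.8
```

```bash
python3 - <<'E'
from look import *
s=ctrl.read_state();e=s['eef_pos'];print(e,s['force'])
crop('side',110,80,150,120,5,'s19')
E
```

```text
[445.6062677  265.57720169  30.34009356] [ 0.52484719 -1.18038873 -1.26260749]
```

View pics/s19.png

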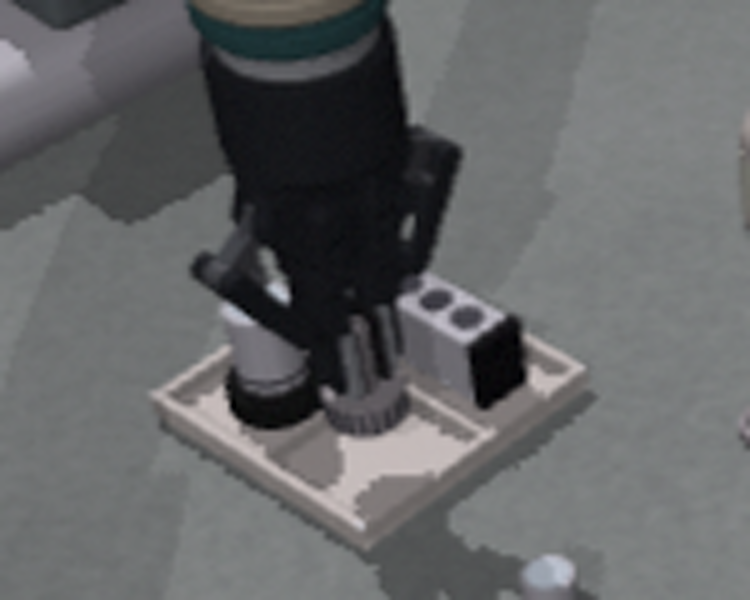

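step_arm([
  [[0,0.5,1,-12,0,0,0],[0,0,0,-8,0,0,0],[0,0,0,-4,0,0,0],[0,0,0,-3,0,0,0],[0,0,0,0,0,0,0],[0,0,0,0,0,0,0]],
])

```text
clock: 20.9
eef_pos: [446.4, 267.1, 3.8]
tool_rot: [-3.141, -0.002, 1.777]
force: [0.4, 0.3, -0.6]
width: 12.1
```

step_arm([
  [[0,0,0,-2,0,0,0],[0,0,0,-1,0,0,0],[0,0,0,0,0,0,0]],
])

```text
clock: 21.15
eef_pos: [446.6, 267.3, 1.0]
tool_rot: [3.141, -0.002, 1.777]
force: [0.2, 0.4, -0.9]
width: 12.0
```

step_arm([
  [[0,0,0,-1,0,0,0],[0,0,0,-1,0,0,0],[0,0,0,0,0,0,0]],
])

```text
clock: 21.4
eef_pos: [446.6, 267.4, 0.9]
tool_rot: [3.141, -0.004, 1.777]
force: [-4.7, -1.2, 19.2]
width: 12.0
```

Touching at 19 N, so I release.

step_arm([
  [[0,0,0,0.7,0,0,0],[0.35,0,0,0,0,0,0],[0.4,0,0,0,0,0,0],[0.4,0,0,5,0,0,0],[0.4,0,0,25,0,0,0],[0.4,0,0,40,0,0,0],[0.4,0,0,40,0,0,0],[0.4,0,-15,5,0,0,0]],
])

```text
clock: 22.07
eef_pos: [449.8, 255.9, 119.7]
tool_rot: [3.133, -0.006, 1.781]
force: [1.2, 0.5, -0.0]
width: 34.0
```

```bash
python3 - <<'E'
from look import *
crop('side',110,80,150,120,5,'s20')
E
```

```text
(no output)
```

View pics/s20.png

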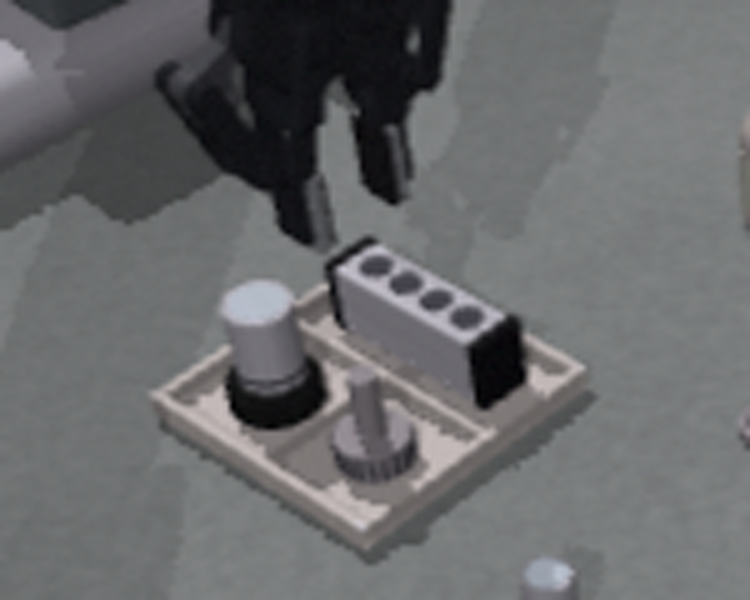

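The first kit is done. Next is the small eyepiece.

step_arm([
  [[0.5,-1,-34,-3,0,0,-0.068],[0.5,-1,-34,-3,0,0,-0.068],[0.5,-1,-34,-3,0,0,-0.068],[0.5,-1,-34,-3,0,0,-0.068],[0.5,0,0,0,0,0,0],[0.5,0,0,0,0,0,0],[0.5,0,0,0,0,0,0]],
])

```text
clock: 22.7
eef_pos: [442.0, 116.6, 102.1]
tool_rot: [-3.14, -0.002, 1.505]
force: [-0.5, 0.7, -1.1]
width: 42.6
```

```bash
python3 - <<'E'
from look import *
im,d=ctrl.get_image('wrist');save('w21',im);s=ctrl.read_state();print(s['eef_pos'],s['tool_rot'])
E
```

```text
[442.13620332 117.22081104 102.10406083] [-3.14034873e+00 -2.59692261e-03  1.50648763e+00]
```

View pics/w21.png

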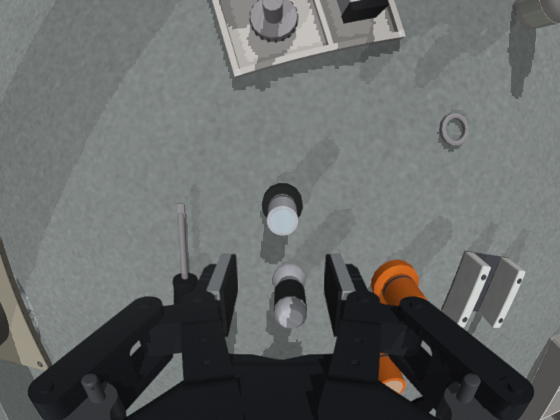

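```bash
python3 - <<'E'
from h import *
c=cam('wrist')
print('SE',wz(c,283,219.5,50),'cup',wz(c,283,200,12),'joyfoot',wz(c,289,276,8),'band mid',wz(c,290,292,40))
E
```

```text
SE [444.32568509 117.51511974  50.        ] cup [444.80990136 121.5806996   12.        ] joyfoot [445.7797653   49.28665438   8.        ] band mid [446.01125962  51.64617211  40.        ]
```

step_arm([
  [[0.5,2,0,-25,0,0,0],[0.5,0,0,-30,0,0,0],[0.5,0,0,-30,0,0,0],[0.5,0,0,-15,0,0,0],[0.5,0,0,-8,0,0,0],[0.5,0,0,0,0,0,0],[0.5,0,0,0,0,0,0]],
])

```text
clock: 23.33
eef_pos: [444.2, 117.2, -5.8]
tool_rot: [-3.141, -0.003, 1.507]
force: [0.2, 0.2, -0.3]
width: 42.7
```

```bash
python3 - <<'E'
from look import *
s=ctrl.read_state();e=s['eef_pos'];print(e,s['force'])
crop('side',150,130,150,120,5,'s22',[])
E
```

```text
[444.21417708 117.21975646  -5.77792895] [ 0.20965799  0.18970788 -0.28374439]
```

View pics/s22.png

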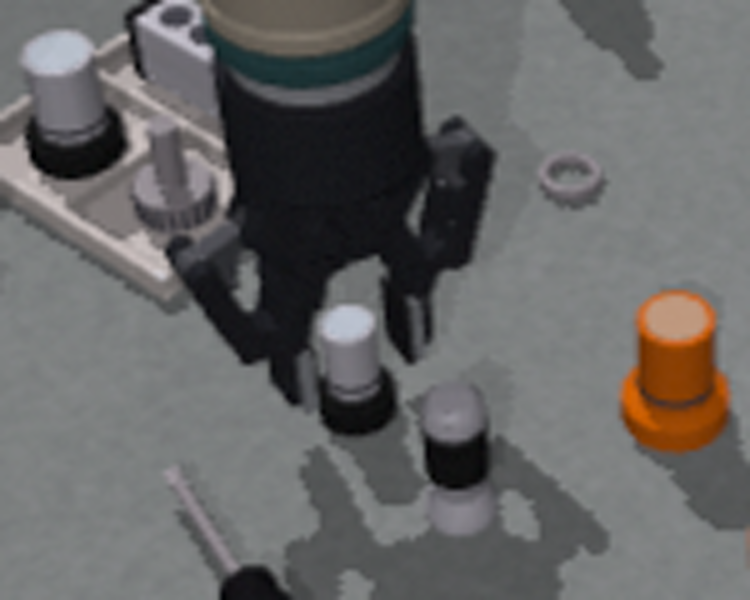

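step_arm([
  [[0.5,0,0,1,0,0,0],[0,0,0,0,0,0,0],[0,0,0,0,0,0,0],[0,0,0,0,0,0,0],[0,0,0,0,0,0,0],[0,0,0,10,0,0,0],[0,0,0,25,0,0,0],[0,0,0,35,0,0,0],[0,0,0,25,0,0,0],[0,0,0,10,0,0,0]],
])

```text
clock: 24.22
eef_pos: [445.9, 116.4, 103.6]
tool_rot: [3.137, -0.004, 1.505]
force: [0.1, -0.0, -1.4]
width: 20.0
```

```bash
python3 - <<'E'
from look import *
crop('side',150,110,150,120,5,'s23',[])
E
```

```text
(no output)
```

View pics/s23.png

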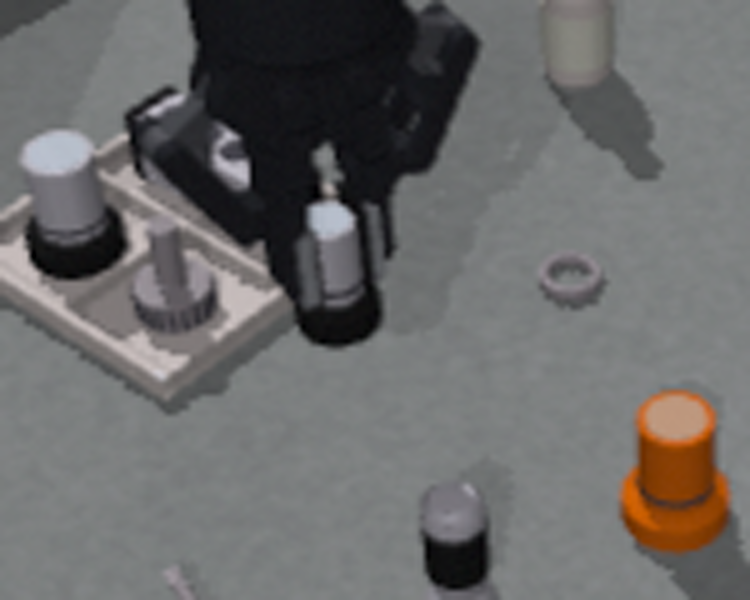

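Held. I'll carry it to the far compartment of tray_two.

step_arm([
  [[0,-1,-39,0,0,0,-0.02],[0,-1,-39,0,0,0,-0.02],[0,-1,-39,0,0,0,-0.02],[0,-1,-39,0,0,0,-0.02],[0,-1,-39,0,0,0,-0.02],[0,-1,-39,0,0,0,-0.02],[0,-1,-39,0,0,0,-0.02],[0,-1,-39,0,0,0,-0.02],[0,-1,-39,0,0,0,-0.02],[0,-1,-39,0,0,0,-0.02]],
])

```text
clock: 25.1
eef_pos: [433.7, -275.0, 99.5]
tool_rot: [-3.14, -0.004, 1.304]
force: [0.2, 0.7, -0.5]
width: 20.2
```

step_arm([
  [[0,-1,-39,0,0,0,-0.02],[0,0,-39,-10,0,0,0],[0,0,-4,-20,0,0,0],[0,0,0,-10,0,0,0],[0,0,0,0,0,0,0],[0,0,0,0,0,0,0],[0,0,0,0,0,0,0]],
])

```text
clock: 25.68
eef_pos: [433.9, -354.4, 60.6]
tool_rot: [-3.141, -0.003, 1.286]
force: [-0.3, 0.9, -1.0]
width: 20.3
```

```bash
python3 - <<'E'
from look import *
im,d=ctrl.get_image('wrist');save('w24',im);s=ctrl.read_state();print(s['eef_pos'],s['tool_rot'])
crop('side',300,290,150,120,5,'s24',[])
E
```

```text
[ 434.1462449  -354.67049566   61.04363403] [ 3.14118203e+00 -2.85968423e-03  1.28667650e+00]
```

View pics/w24.png

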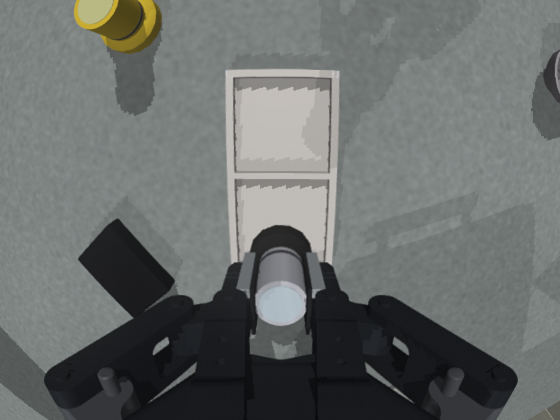

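View pics/s24.png

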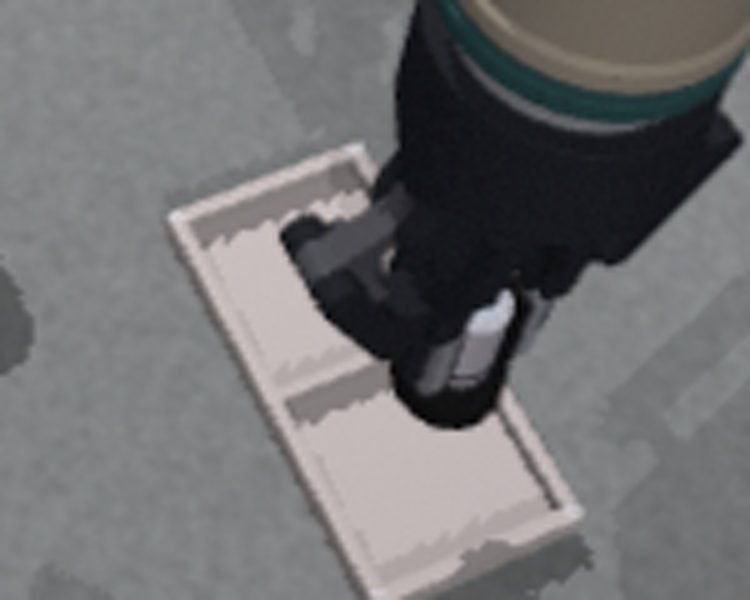

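```bash
python3 - <<'E'
from h import *
c=cam('wrist')
A,B=[wz(c,*p,12)[:2] for p in [(227,71),(339,71)]];m=(A+B)/2;d=(B-A)/np.linalg.norm(B-A);y=np.array([-d[1],d[0]])
if y[1]<0:y=-y
print(A,B,np.linalg.norm(A-B),'ctr',m-71*y,'yaw',np.arctan2(d[1],d[0]),'C',m-37*y,'D',m-105*y)
print('divider',(wz(c,233,177,12)+wz(c,335,177,12))/2)
E
```

```text
[ 430.17666751 -245.99251202] [ 500.65612848 -266.44240574] 73.38632413849285 ctr [ 445.63147933 -324.405119  ] yaw -0.2823994197566167 C [ 455.10594742 -291.75187331] D [ 436.15701124 -357.0583647 ]
divider [ 445.999537   -325.21912131   12.        ]
```

step_arm([
  [[0,1,-1.5,-20,0,0,0],[0,0,0,-18,0,0,0],[0,0,0,-10,0,0,0],[0,0,0,-6,0,0,0],[0,0,0,-3,0,0,0],[0,0,0,0,0,0,0],[0,0,0,0,0,0,0]],
])

```text
clock: 26.37
eef_pos: [434.7, -357.6, 4.2]
tool_rot: [3.141, -0.002, 1.285]
force: [-0.6, -0.4, 0.2]
width: 20.8
```

step_arm([
  [[0,0,0,-1.5,0,0,0],[0,0,0,-1,0,0,0],[0,0,0,0,0,0,0]],
])

```text
clock: 26.62
eef_pos: [434.6, -357.4, 1.4]
tool_rot: [3.141, -0.002, 1.285]
force: [-0.2, 0.5, -0.8]
width: 20.3
```

step_arm([
  [[0,0,0,-1.5,0,0,0],[0,0,0,-1,0,0,0],[0,0,0,0,0,0,0]],
])

```text
clock: 26.87
eef_pos: [434.8, -357.5, 0.5]
tool_rot: [3.14, -0.003, 1.285]
force: [-2.3, 3.1, 14.9]
width: 20.6
```

step_arm([
  [[0,0,0,0.7,0,0,0],[0.4,0,0,0,0,0,0],[0.45,0,0,0,0,0,0],[0.45,0,0,5,0,0,0],[0.45,0,0,25,0,0,0],[0.45,0,0,40,0,0,0],[0.45,0,0,40,0,0,0],[0.5,0,20,5,0,0,0]],
])

```text
clock: 27.53
eef_pos: [436.0, -345.2, 120.9]
tool_rot: [3.131, 0.007, 1.28]
force: [0.9, -0.9, -0.3]
width: 42.3
```

```bash
python3 - <<'E'
from look import *
crop('side',300,290,150,120,5,'s25',[])
E
```

```text
(no output)
```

View pics/s25.png

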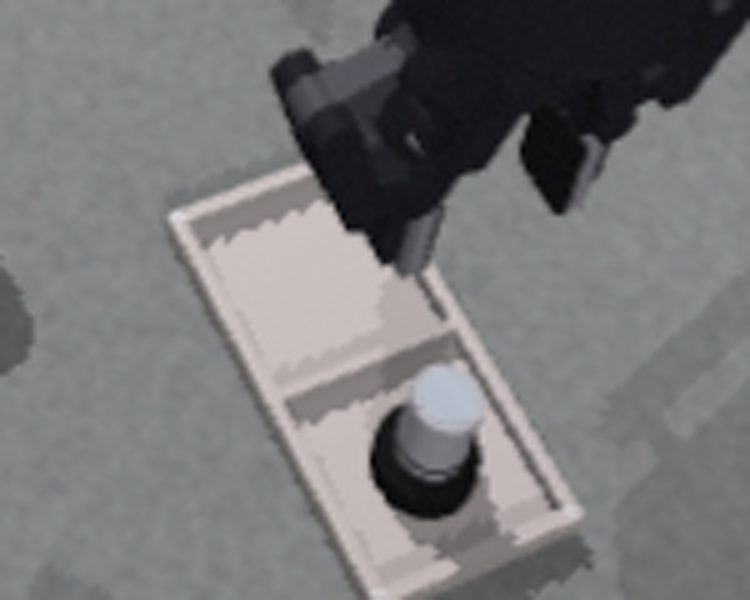

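The small eyepiece is placed upright. Last is the joystick grip.

step_arm([
  [[0.5,1,38,0,0,0,0.022],[0.5,1,38,0,0,0,0.022],[0.5,1,38,0,0,0,0.022],[0.5,1,38,0,0,0,0.022],[0.5,1,38,0,0,0,0.022],[0.5,1,38,0,0,0,0.022],[0.5,1,38,0,0,0,0.022],[0.5,1,38,0,0,0,0.022],[0.5,1,38,0,0,0,0.022],[0.5,1,38,0,0,0,0.022]],
])

```text
clock: 28.42
eef_pos: [443.8, 44.6, 114.0]
tool_rot: [-3.141, -0.002, 1.506]
force: [0.2, 1.0, -0.7]
width: 42.9
```

step_arm([
  [[0.5,0,0,0,0,0,0],[0.5,0,0,0,0,0,0],[0.5,0,0,0,0,0,0],[0.5,0,0,0,0,0,0]],
])

```text
clock: 28.75
eef_pos: [444.4, 41.2, 114.3]
tool_rot: [-3.141, -0.001, 1.503]
force: [-0.1, 0.7, -0.8]
width: 42.6
```

```bash
python3 - <<'E'
from look import *
im,d=ctrl.get_image('wrist');save('w26',im);s=ctrl.read_state();print(s['eef_pos'],s['tool_rot'])
E
```

```text
[444.42083043  41.01892396 114.3659481 ] [-3.14157136e+00 -1.54999995e-03  1.50194365e+00]
```

View pics/w26.png

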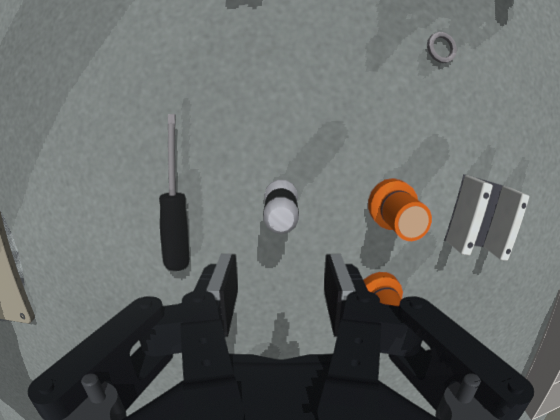

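```bash
python3 - <<'E'
from h import *
c=cam('wrist')
print(wz(c,281.5,216,58),wz(c,281,200,40),wz(c,281,190,8))
print('orange',wz(c,412,221,56),wz(c,395,204,8))
E
```

```text
[445.69525816  42.56314558  58.        ] [445.84640074  49.63300133  40.        ] [445.90904766  49.92542911   8.        ]
orange [545.94269461  30.59217248  56.        ] [548.41692742  30.46309296   8.        ]
```

step_arm([
  [[0.5,1.3,3,-25,0,0,0],[0.5,0,0,-35,0,0,0],[0.5,0,0,-30,0,0,0],[0.5,0,0,-18,0,0,0],[0.5,0,0,-10,0,0,0],[0.5,0,0,0,0,0,0],[0.5,0,0,0,0,0,0]],
])

```text
clock: 29.38
eef_pos: [445.6, 44.1, -3.8]
tool_rot: [-3.141, -0.002, 1.502]
force: [0.6, 0.5, 0.4]
width: 42.6
```

```bash
python3 - <<'E'
from look import *
s=ctrl.read_state();e=s['eef_pos'];print(e,s['force'])
crop('side',170,150,150,120,5,'s27',[])
E
```

```text
[445.57718799  44.0870448   -3.81420189] [0.59613894 0.48967609 0.35406596]
```

View pics/s27.png

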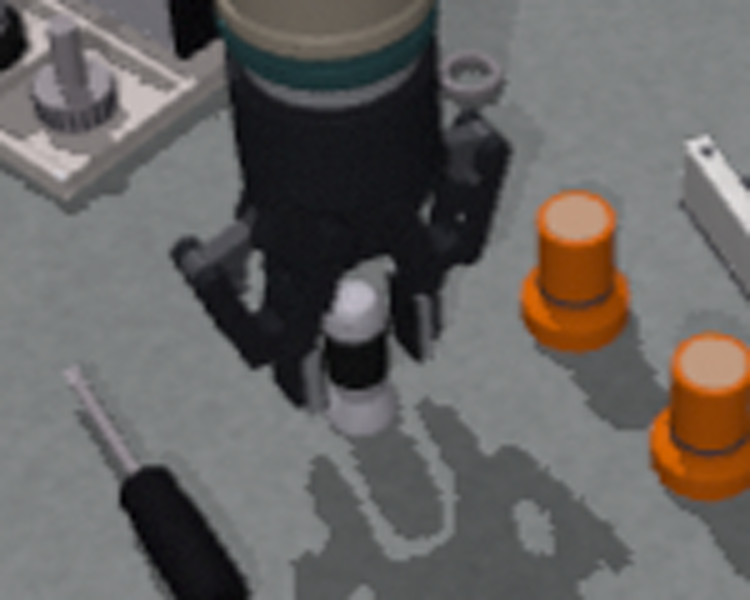

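step_arm([
  [[0,0,0,0,0,0,0],[0,0,0,0,0,0,0],[0,0,0,0,0,0,0],[0,0,0,0,0,0,0],[0,0,0,0,0,0,0],[0,0,0,10,0,0,0],[0,0,0,25,0,0,0],[0,0,0,30,0,0,0],[0,0,0,25,0,0,0],[0,0,0,5,0,0,0]],
])

```text
clock: 30.27
eef_pos: [447.6, 45.9, 94.6]
tool_rot: [3.136, -0.003, 1.506]
force: [0.4, -0.0, -0.5]
width: 24.7
```

```bash
python3 - <<'E'
from look import *
crop('side',170,130,150,120,5,'s28',[])
E
```

```text
(no output)
```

View pics/s28.png

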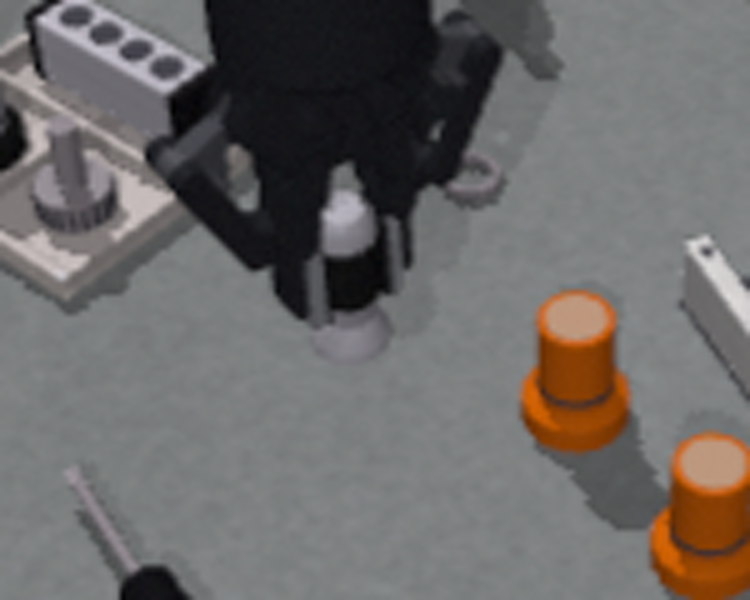

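Held upright. I'll carry it to the near compartment of tray_two at (454, -291).

step_arm([
  [[0,1,-37.3,0,0,0,-0.024],[0,1,-37.3,0,0,0,-0.024],[0,1,-37.3,0,0,0,-0.024],[0,1,-37.3,0,0,0,-0.024],[0,1,-37.3,0,0,0,-0.024],[0,1,-37.3,0,0,0,-0.024],[0,1,-37.3,0,0,0,-0.024],[0,1,-37.3,0,0,0,-0.024],[0,1,-37.3,0,0,0,-0.024],[0,0,0,-10,0,0,0]],
])

```text
clock: 31.15
eef_pos: [454.7, -300.7, 82.6]
tool_rot: [3.135, 0.007, 1.28]
force: [0.8, -1.0, 0.3]
width: 24.6
```

step_arm([
  [[0,0,0,-20,0,0,0],[0,0,0,-15,0,0,0],[0,0,0,-10,0,0,0],[0,0,0,0,0,0,0],[0,0,0,0,0,0,0],[0,0,0,0,0,0,0]],
])

```text
clock: 31.65
eef_pos: [455.0, -290.1, 36.7]
tool_rot: [3.141, -0.002, 1.289]
force: [0.1, 0.7, -0.4]
width: 24.8
```

```bash
python3 - <<'E'
from look import *
crop('side',300,270,150,120,5,'s29',[])
E
```

```text
(no output)
```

View pics/s29.png

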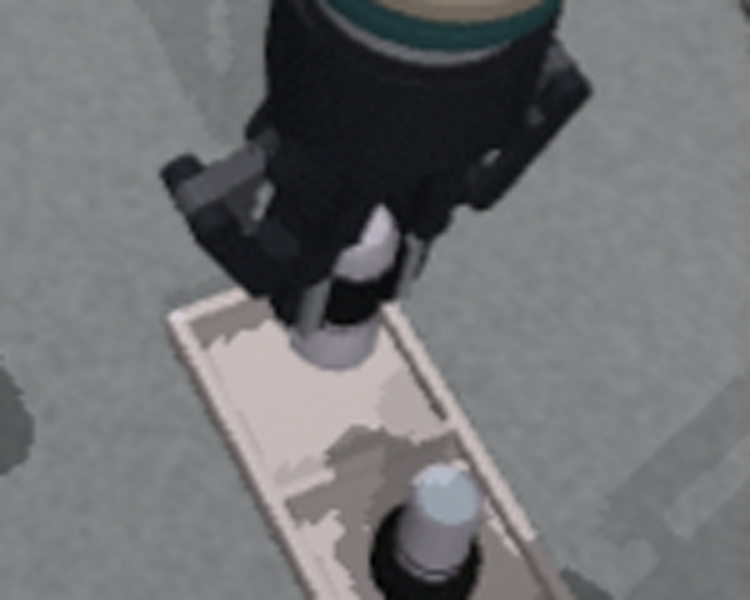

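step_arm([
  [[0,-0.5,-1,-14,0,0,0],[0,0,0,-10,0,0,0],[0,0,0,-6,0,0,0],[0,0,0,-3,0,0,0],[0,0,0,0,0,0,0],[0,0,0,0,0,0,0]],
])

```text
clock: 32.2
eef_pos: [454.2, -291.1, 3.4]
tool_rot: [-3.142, -0.002, 1.289]
force: [0.0, 0.5, -0.0]
width: 24.3
```

step_arm([
  [[0,0,0,-1.5,0,0,0],[0,0,0,-1,0,0,0],[0,0,0,0,0,0,0]],
])

```text
clock: 32.45
eef_pos: [454.5, -291.2, 1.4]
tool_rot: [3.141, -0.002, 1.289]
force: [-0.9, 0.3, 3.2]
width: 24.8
```

Touched down. One millimetre more, then release.

step_arm([
  [[0,0,0,-0.7,0,0,0],[0,0,0,0,0,0,0],[0.45,0,0,0,0,0,0],[0.5,0,0,0,0,0,0],[0.5,0,0,5,0,0,0],[0.5,0,0,25,0,0,0],[0.5,0,0,40,0,0,0],[0.5,0,0,40,0,0,0],[0.5,0,30,20,0,0,0],[0.5,5,40,0,0,0,0]],
])

```text
clock: 33.28
eef_pos: [460.7, -226.5, 135.1]
tool_rot: [3.132, 0.002, 1.282]
force: [1.3, 1.1, -0.8]
width: 42.4
```

step_arm([
  [[0.5,5,40,0,0,0,0],[0.5,5,40,0,0,0,0],[0.5,5,40,0,0,0,0],[0.5,5,40,0,0,0,0],[0.5,0,0,0,0,0,0],[0.5,0,0,0,0,0,0],[0.5,0,0,0,0,0,0],[0.5,0,0,0,0,0,0]],
])

```text
clock: 33.95
eef_pos: [479.2, -62.7, 130.4]
tool_rot: [3.141, -0.001, 1.286]
force: [-0.3, -0.1, 0.4]
width: 42.6
```

```bash
python3 - <<'E'
from look import *
im,d=ctrl.get_image('side');save('s30',im);im,d=ctrl.get_image('top');save('t30',im)
g=np.hstack([cv2.resize(im[170:290,80:190],(385,420),interpolation=cv2.INTER_CUBIC),cv2.resize(im[190:280,395:500],(400,343),interpolation=cv2.INTER_CUBIC)[:343] if 0 else cv2.resize(im[175:285,395:500],(401,420),interpolation=cv2.INTER_CUBIC)]);save('t30c',g)
print(ctrl.read_state()['force'],ctrl.read_state()['clock'])
E
```

```text
[ 0.49644571  0.19403698 -0.86519665] 34.05
```

View pics/s30.png

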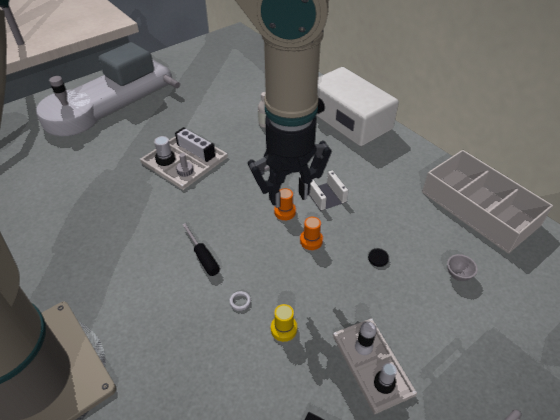

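View pics/t30c.png

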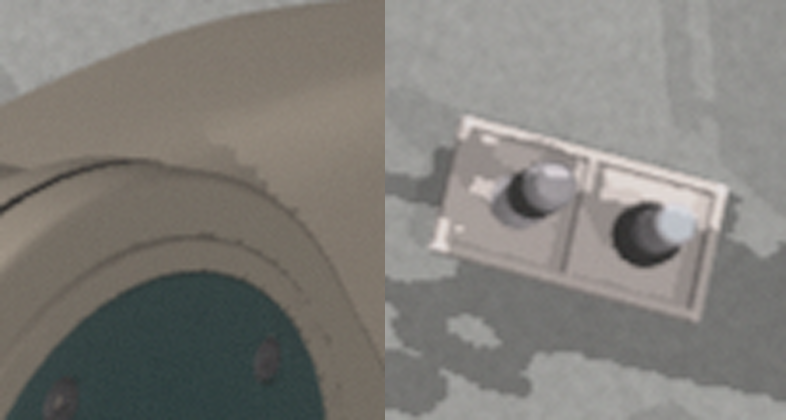

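```bash
python3 - <<'E'
import cv2,numpy as np
a=cv2.imread('pics/s30.png');cv2.imwrite('pics/s30c.png',np.hstack([cv2.resize(a[110:200,130:240],(400,327),interpolation=2),cv2.resize(a[310:415,325:423],(400,429),interpolation=2)[:327]]))
E
```

```text
(no output)
```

View pics/s30c.png

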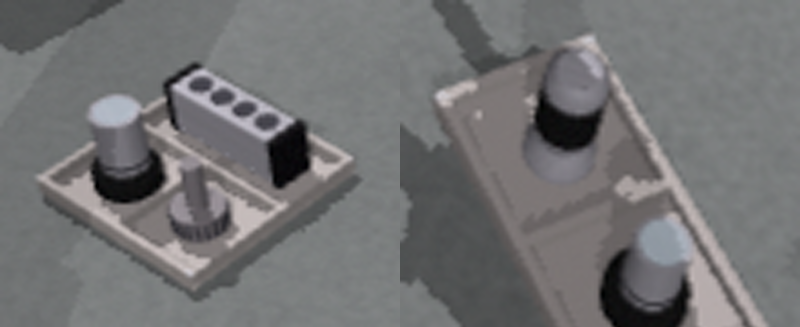

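All five parts stand upright on the tray floors, the robot is clear, and the decoys haven't moved. I'm handing the job in.

```bash
python3 -c "
from cell import ctrl
print(ctrl.finish_job())"
```

```text
the job is handed in; nothing more can be done
None
```

Both kits are made up and the job is handed in at about 34 s, well under the 144 s limit. I pushed the lens bar about 40 mm out of its rack with shut fingers, then gripped it and laid it lengthwise in the long compartment of the square tray. The large eyepiece and clamp knob went into its small compartments. The small eyepiece and joystick grip went into the oblong tray, one in each compartment.

**Last checks:** The final side view shows all five parts upright in their compartments, with the gripper clear of everything and the orange and yellow look-alikes still standing. The highest force I read was about 25 N, when setting down the large eyepiece.

**What disagreed or could not be checked:**
- **Fingertip position:** the stated overhang of 8 mm beyond the TCP did not match what I saw. The cameras put the fingertips about 29 mm behind the TCP, and there was no contact where the stated tips would have been under the table. I worked from the camera measurement.
- **Final top view:** the arm hid the square tray, so I checked that kit only in the side view.
- **Camera agreement:** the views differed by about 2–5 mm in places, which is within the compartment clearances.

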